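Gauge two shaft ferrules on the bench pin and sort them

ROBOT

A 7-joint arm with a two-finger parallel gripper is mounted at the origin on the work surface. World frame = base frame: x ahead of the robot, y to its left, z up, the work surface at z = 0. Lengths are in m, angles in degrees, forces in N, time in s.
With the tool pointing down it reaches from about 0.425 to 1.025 m from the base axis. Payload 9.4 kg.
Tool frame: the origin (TCP) lies at the very end of the fingers, on their centre line; the grasp point (between the pads) lies 19 mm behind it (grasp_offset is the distance from the TCP to the grasp point, in m); z points along the fingers, y is the direction in which the jaws open and shut (so a half turn about z gives the same grasp; the last joint's range is limited). The gripper opens to 85 mm and grips with 20 to 120 N. Pads are 22 mm wide; open, the fingers measure 114 mm over their backs; the gripper's body (76 mm by 85 mm) begins 54 mm behind the grasp point. The pads swing forward as they close: fully open they stand 13 mm farther back than shut.
Start: joints at [-79.051, 34.337, -0.143, 91.639, 0.103, 54.024, -4.572], TCP at [0.192, 0.699, 0.2] pointing down, gripper open.
Joint ranges: [-147.43, 147.43], [-19.82, 112.94], [-74.19, 73.91], [6.32, 146.72], [-59.91, 239.91], [6.04, 106.73], [-150.56, 150.56]. Speed limits (degrees/s): [127.2, 127.2, 172.46, 172.46, 180, 180, 180].

INTERFACE

Orientations are given as [roll, pitch, yaw] about the fixed x, y, z axes, in that order (R = Rz(yaw) Ry(pitch) Rx(roll)).
In Python, from rig import sense, read_camera, get_calibration, close_job, find_in, masks_of, grasp_offset gives the robot as it stands.
- The arm moves only by the tool carry_out, never from a script. Its argument "series" is a list of rows, each a list of 3 entries, a list of its own where there are three numbers: the closure, from -1 (fully open) to 1 (shut), then the shift along the tool's x, y, z in mm, then the turn about the tool's z in degrees. A call has exactly 5 rows; each row is the pose to reach, as a shift and turn from the pose commanded when the call began, along the tool's axes at that moment; what a row does not reach only later rows make up. A row lasts 1/12 s, in which the tool goes at most 41.7 mm and 7.16 degrees, less where a joint would pass 70% of its speed; a pose out of reach is approached as far as the arm can. A call with a gripper value outside its range is refused whole. The fingers move at their own pace and stop on an object; "force" is the grip in N (left out, the last holds). Time passes only in rows, so rows that repeat a pose let the fingers close, or fill a call up. It gives the time, the measured TCP pose, the force and the opening at its end, in the units of the state.
- sense(): the state, without advancing time (a new reading comes with each control period).
- read_camera(name): name is "scene" or "top" or "wrist"; returns the picture (480x640x3 uint8, blue, green, red); there is no depth.
- get_calibration(name): a dict with "camera_matrix" (3x3 intrinsics, pixels), "view" (4x4, takes a point from world to camera coordinates). Camera axes: x right, y up, looking along -z (the intrinsics and any distortion apply to the point x, -y, -z); pixel columns grow to the right and rows downward; lengths in m; the calibration is good to about 2 mm. A picture is of the moment at which its call begins: read the wrist's pose just before it. get_calibration takes no time and is no camera call; for the wrist camera it gives the pose at the moment of the call.
- close_job(): hands the job in, once; it reports no verdict.
Trained networks look in the newest picture that a camera, given by its name, has taken for a name from the list of things; names that differ only in an ending like _2 or _b are one class to them, and where a whole thing is asked for, a point or a joint stands for the part that bears it (a point fixed in the world has none). Each returns a list of dicts, best first, with "conf" (0 to 1); they miss things now and then, are a little off and sometimes report something else, mostly with a low value. They report only what shows in the picture. A call takes as long as a camera call.
- find_in(query, camera): "box" ([left, top, width, height] in pixels, round what is visible of it).
- masks_of(query, camera): "region" (480x640 bool, what is visible of it) and "box" ([left, top, width, height] in pixels, round what is visible of it).
The state is a dict: "time_s": time; "joints": joint angles; "qd": joint speeds; "joint_efforts": joint torques, N m; "tcp_pos": TCP position; "tool_rot": TCP orientation; "wrist_force": force on the tool from outside, world axes, zero at the start; "wrist_torque": the same for the moment, N m; "finger_gap": finger opening in m.
Only numpy, scipy, OpenCV 4.12 (cv2) and the standard library are available. Lean on these libraries where they do the work, as an engineer would, in place of code of your own. Each camera call takes 0.05 s, during which the arm holds its last target. There are 200 camera calls.

TASK

Check the two shaft ferrules in the wooden rack on the steel gauge pin: draw one out, slide it mouth first onto the pin and push it, changing your grip to reach, until it is fully home against the blue face or will go no further, then take it off and lay it gently flat in the green tray if it went fully home, or in the red tray if it stopped short. Finish with the first one before you start on the other, and leave the other things on the bench where they are.

Things in the scene. Friction and masses are not known exactly. Their poses are not given: they have to be found in the camera images.
- ferrule_a: shaft ferrule 170 mm long: octagonal socket tube 44 mm across flats, 125 mm long, brass band on the 20 mm at its open mouth; 30 mm square tang 45 mm long at the closed tail. Bore 31 mm. 0.18 to 0.29 kg, balance about 55 mm behind the mouth. Origin: centre of the mouth; +y points out of the mouth along the axis. Starts level in a rack hole, tail inwards, mouth end sticking out 50 to 60 mm.
- ferrule_b: shaft ferrule 170 mm long: octagonal socket tube 44 mm across flats, 125 mm long, brass band on the 20 mm at its open mouth; 30 mm square tang 45 mm long at the closed tail. Bore 31 mm. 0.18 to 0.29 kg, balance about 55 mm behind the mouth. Origin: centre of the mouth; +y points out of the mouth along the axis. Starts level in a rack hole, tail inwards, mouth end sticking out 50 to 60 mm.
- ferrule_a_mid (a point): middle of that ferrule's length: on its axis, 85 mm behind the mouth. The two ferrules look alike and lie in either hole; only the pin tells them apart: one is bored clear for 118 mm and goes fully onto the pin, the other is undersized from 80 mm inwards and stops with its mouth about 35 mm short of the blue face
- ferrule_b_mid (a point): middle of that ferrule's length: on its axis, 85 mm behind the mouth. The two ferrules look alike and lie in either hole; only the pin tells them apart: one is bored clear for 118 mm and goes fully onto the pin, the other is undersized from 80 mm inwards and stops with its mouth about 35 mm short of the blue face
- rack: fixed wooden rack with two pigeonholes side by side, 235 (x) x 130 (y) mm, 98 high. Origin: centre of its underside on the bench. The holes, 53 mm wide and 52 mm high, open towards its +y, at x = -52 and +52 mm, floor 38 mm above the bench, so a ferrule's axis lies 60 mm up. A 24 mm wide ledge runs on 40 mm before each hole, level with its floor. A ferrule is drawn out along the rack's +y.
- gauge: fixed gauge stand: grey base 100 x 180 mm (y -110 to +70), 12 mm thick; blue block 90 mm wide, 127 mm high; level steel pin, 28 mm diameter, pointing to the stand's -y. Two blue cheeks 8 mm thick, 54 mm apart, flank the 50 mm of pin next to the block, 40 to 100 mm above the bench: fingers cannot get in between. Origin: on the bench below the pin's root
- gauge_face (a point): root of the pin, on its axis, in the blue face, 75 mm above the bench; axes as the stand's. The pin runs from here to y = -115 mm, its last 8 mm tapering to 18 mm. A ferrule fully home has its mouth here. Held near its mouth it cannot get past the cheeks: rest it 70 mm on the pin and take it again 80 mm or more behind the mouth. Sliding takes under 16 N; more means it has stopped
- tray_pass: green tray with a low rim, 140 x 230 mm outside (long side along its y), 18 mm high, walls and floor 5 mm; fixed. Origin: centre of its underside on the bench. The two trays can change places. For the ferrule that goes fully home.
- tray_reject: red tray with a low rim, 140 x 230 mm outside (long side along its y), 18 mm high, walls and floor 5 mm; fixed. Origin: centre of its underside on the bench. The two trays can change places. For the ferrule that stops short.
- wrench: steel wrench 170 mm long lying flat; a bystander, not to be disturbed
- screwdriver: screwdriver 190 mm long lying flat, about 30 mm high; a bystander, not to be disturbed
- oil: orange oil bottle, 60 mm across, 150 mm high; a bystander, not to be disturbed
- spray: blue can, 54 mm across, 170 mm high; a bystander, not to be disturbed
- carton: cardboard carton 70 x 100 x 60 mm; a bystander, not to be disturbed
- tub: white tub with green cap, 80 mm across, 80 mm high; a bystander, not to be disturbed

How it is judged (in metres and radians):
On the way, in this order (a step that is already met when the one before it is completed fails the run):
1. one ferrule is pushed onto the pin as far as it goes (the clear one home against the face within 6 mm, the undersized one to within 5 mm of its stop) (((y of ferrule_a in the frame of gauge_face between -0.006 and 0.004 m and x of ferrule_a in the frame of gauge_face between -0.006 and 0.006 m and z of ferrule_a in the frame of gauge_face between -0.006 and 0.006 m and angle between the y axis of ferrule_a and the y axis of gauge_face, either way round below 0.1 rad) or (y of ferrule_b in the frame of gauge_face between -0.04 and 0.004 m and x of ferrule_b in the frame of gauge_face between -0.006 and 0.006 m and z of ferrule_b in the frame of gauge_face between -0.006 and 0.006 m and angle between the y axis of ferrule_b and the y axis of gauge_face, either way round below 0.1 rad))), for 0.2 s.
2. that ferrule lies released in its right tray (((x of ferrule_a_mid in the frame of tray_pass between -0.06 and 0.06 m and y of ferrule_a_mid in the frame of tray_pass between -0.06 and 0.06 m and height (world z) of ferrule_a_mid below 0.037 m and angle between ferrule_a's own y axis and vertical between 1.47 and 1.67 rad and contact force between ferrule_a and the fingers below 0.1 N and linear speed of ferrule_a below 0.02 m/s) or (x of ferrule_b_mid in the frame of tray_reject between -0.06 and 0.06 m and y of ferrule_b_mid in the frame of tray_reject between -0.06 and 0.06 m and height (world z) of ferrule_b_mid below 0.037 m and angle between ferrule_b's own y axis and vertical between 1.47 and 1.67 rad and contact force between ferrule_b and the fingers below 0.1 N and linear speed of ferrule_b below 0.02 m/s))), for 0.2 s.
3. with the first still in its tray, the other is pushed onto the pin as far as it goes ((((y of ferrule_a in the frame of gauge_face between -0.006 and 0.004 m and x of ferrule_a in the frame of gauge_face between -0.006 and 0.006 m and z of ferrule_a in the frame of gauge_face between -0.006 and 0.006 m and angle between the y axis of ferrule_a and the y axis of gauge_face, either way round below 0.1 rad) and (x of ferrule_b_mid in the frame of tray_reject between -0.06 and 0.06 m and y of ferrule_b_mid in the frame of tray_reject between -0.06 and 0.06 m and height (world z) of ferrule_b_mid below 0.037 m and angle between ferrule_b's own y axis and vertical between 1.47 and 1.67 rad and contact force between ferrule_b and the fingers below 0.1 N and linear speed of ferrule_b below 0.02 m/s)) or ((y of ferrule_b in the frame of gauge_face between -0.04 and 0.004 m and x of ferrule_b in the frame of gauge_face between -0.006 and 0.006 m and z of ferrule_b in the frame of gauge_face between -0.006 and 0.006 m and angle between the y axis of ferrule_b and the y axis of gauge_face, either way round below 0.1 rad) and (x of ferrule_a_mid in the frame of tray_pass between -0.06 and 0.06 m and y of ferrule_a_mid in the frame of tray_pass between -0.06 and 0.06 m and height (world z) of ferrule_a_mid below 0.037 m and angle between ferrule_a's own y axis and vertical between 1.47 and 1.67 rad and contact force between ferrule_a and the fingers below 0.1 N and linear speed of ferrule_a below 0.02 m/s)))), for 0.2 s.
At the end, for the whole second after the job is handed in: The ferrule that goes fully home lies flat, released and still, in the green tray, and the one that stops short lies so in the red tray: middle of each within 60 mm of the tray's centre along both tray axes and below 37 mm, axis level within 0.1 rad (x of ferrule_a_mid in the frame of tray_pass between -0.06 and 0.06 m and y of ferrule_a_mid in the frame of tray_pass between -0.06 and 0.06 m and height (world z) of each of ferrule_a_mid, ferrule_b_mid below 0.037 m and angle between ferrule_a's own y axis and vertical between 1.47 and 1.67 rad and contact force between each of ferrule_a, ferrule_b and the fingers below 0.1 N and linear speed of each of ferrule_a, ferrule_b below 0.02 m/s and x of ferrule_b_mid in the frame of tray_reject between -0.06 and 0.06 m and y of ferrule_b_mid in the frame of tray_reject between -0.06 and 0.06 m and angle between ferrule_b's own y axis and vertical between 1.47 and 1.67 rad); the robot touches nothing.
It fails at once if a ferrule is dropped or thrown: faster than 0.5 m/s while not held ((linear speed of ferrule_a above 0.5 m/s and contact force between ferrule_a and the fingers below 0.1 N) or (linear speed of ferrule_b above 0.5 m/s and contact force between ferrule_b and the fingers below 0.1 N)).
It fails at once if a bystander on the bench is moved more than 30 mm (distance of any of wrench, screwdriver, oil, spray, carton, tub from where it was at the start of the episode above 0.03 m).
It also fails if it takes over 72 s, if anything falls off the work surface, if the arm or the gripper's body presses on something with over 40 N, if the wrist force passes 120 N, or if a joint passes its speed limit or range.

## Working session

There is one attempt and no reset: what is moved stays moved. The work goes in short steps, Python scripts to look and compute and a tool call to move; the robot and the scene stay as the last step left them, time stands still between calls to the robot, and variables do not carry over. Pictures are saved under pics/ and viewed, about 8 in all and at most 12, crops included, and the job is handed in when it is done.

Besides the shell and the picture viewer there is one more tool, called after "Request:" as name(argument=value, ...), one argument or row to a line, values as JSON. carry_out: Moves the arm, as the interface text tells. Its arguments: {"type":"object","properties":{"series":{"type":"array"},"force":{"type":"number"}},"required":["series"]}

```bash
mkdir -p pics; ls; cat > h.py <<'E'
import numpy as np, cv2
from rig import *
def ray(cam,u,v,cal=None):
    c=cal or get_calibration(cam); K=np.array(c["camera_matrix"]); V=np.array(c["view"])
    d=np.linalg.inv(K)@[u,v,1]; d=np.array([d[0],-d[1],-d[2]])
    R=V[:3,:3]; o=-R.T@V[:3,3]; return o,R.T@d
def onz(cam,u,v,z,cal=None):
    o,d=ray(cam,u,v,cal); return o+d*(z-o[2])/d[2]
def proj(cam,P,cal=None):
    c=cal or get_calibration(cam); K=np.array(c["camera_matrix"]); V=np.array(c["view"])
    p=V[:3,:3]@np.array(P)+V[:3,3]; q=K@[p[0],-p[1],-p[2]]; return q[:2]/q[2]
E
python3 - <<'E'
from h import *
for n in("top","scene"):
    im=read_camera(n); cv2.imwrite(f"pics/{n}0.png",im); c=get_calibration(n); print(n,{k:np.round(v,3).tolist() for k,v in c.items()})
    for q in("ferrule_a","rack","gauge","tray_pass","tray_reject","wrench","screwdriver","oil","spray","carton","tub"):
        print(q,[(round(r["conf"],2),np.round(r["box"]).tolist()) for r in find_in(q,n)[:3]])
s=sense();print(s)
print(grasp_offset)
E
```

```text
pics
top {'camera_matrix': [[470.085, 0.0, 321.015], [0.0, 470.085, 244.729], [0.0, 0.0, 1.0]], 'view': [[-0.013, -1.0, -0.018, 0.074], [0.995, -0.014, 0.095, -0.596], [-0.095, -0.017, 0.995, -1.114], [0.0, 0.0, 0.0, 1.0]]}
ferrule_a [(0.97, [459.0, 315.0, 36.0, 22.0]), (0.9, [456.0, 267.0, 33.0, 25.0]), (0.45, [336.0, 200.0, 96.0, 59.0])]
rack [(0.84, [469.0, 243.0, 87.0, 113.0])]
gauge [(0.73, [189.0, 286.0, 81.0, 42.0]), (0.58, [335.0, 197.0, 98.0, 61.0])]
tray_pass [(0.68, [230.0, 201.0, 98.0, 61.0]), (0.56, [142.0, 237.0, 39.0, 32.0])]
tray_reject [(0.69, [338.0, 197.0, 96.0, 62.0]), (0.29, [424.0, 144.0, 36.0, 40.0])]
wrench [(0.59, [457.0, 266.0, 31.0, 23.0]), (0.55, [357.0, 308.0, 69.0, 23.0]), (0.25, [190.0, 283.0, 78.0, 47.0])]
screwdriver [(0.66, [337.0, 283.0, 72.0, 13.0])]
oil [(0.92, [329.0, 141.0, 24.0, 36.0])]
spray [(0.7, [426.0, 141.0, 36.0, 44.0])]
carton [(0.68, [265.0, 145.0, 47.0, 37.0])]
tub [(0.88, [142.0, 236.0, 38.0, 32.0]), (0.47, [456.0, 269.0, 30.0, 20.0])]
scene {'camera_matrix': [[461.101, 0.0, 321.907], [0.0, 461.101, 240.95], [0.0, 0.0, 1.0]], 'view':
[... 721 characters left out ...]
'time_s': 1.2, 'joints': array([-79.04964085,  34.33671762,  -0.14002192,  91.63995995,
         0.10396295,  54.02564054,  -4.57154929]), 'qd': array([-0.0451421 , -0.04863985, -0.06001699,  0.05203586, -0.01835121,
       -0.10080467, -0.01846087]), 'joint_efforts': array([ 1.61745165e-04, -7.76225853e+01,  1.56393606e+00, -2.58380485e+01,
        1.24316616e-02,  1.96684960e-03,  1.58453867e-05]), 'tcp_pos': array([0.19190022, 0.69912264, 0.20037685]), 'tool_rot': array([-1.79998219e+02,  5.31160216e-03,  1.64654786e+02]), 'wrist_force': array([-0.93483187,  0.20784564, -0.27619522]), 'wrist_torque': array([ 0.03452322, -0.01056751,  0.00237812]), 'finger_gap': 0.08520318441936349}
0.0187
```

```bash
python3 - <<'E'
import cv2,numpy as np
a=cv2.imread("pics/top0.png")[120:380,120:580]; a=cv2.resize(a,(800,452),interpolation=2); cv2.imwrite("pics/t.png",a)
a=cv2.imread("pics/scene0.png")[60:400,120:560]; a=cv2.resize(a,(776,600),interpolation=2); cv2.imwrite("pics/s.png",a)
E
```

```text
(no output)
```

View pics/t.png

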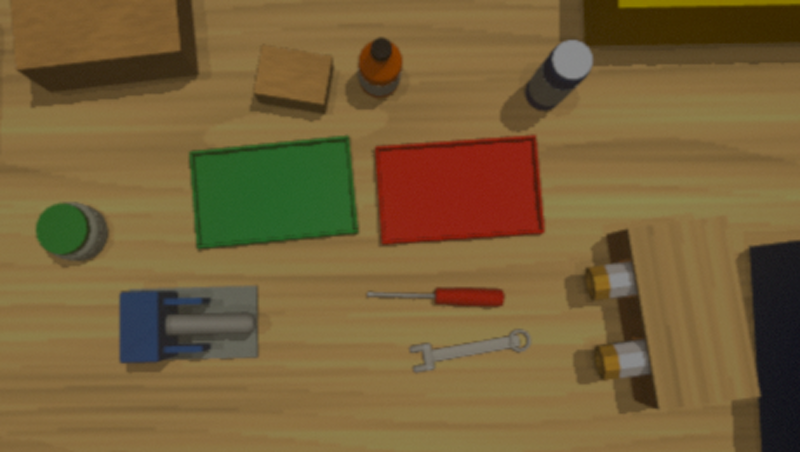

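View pics/s.png

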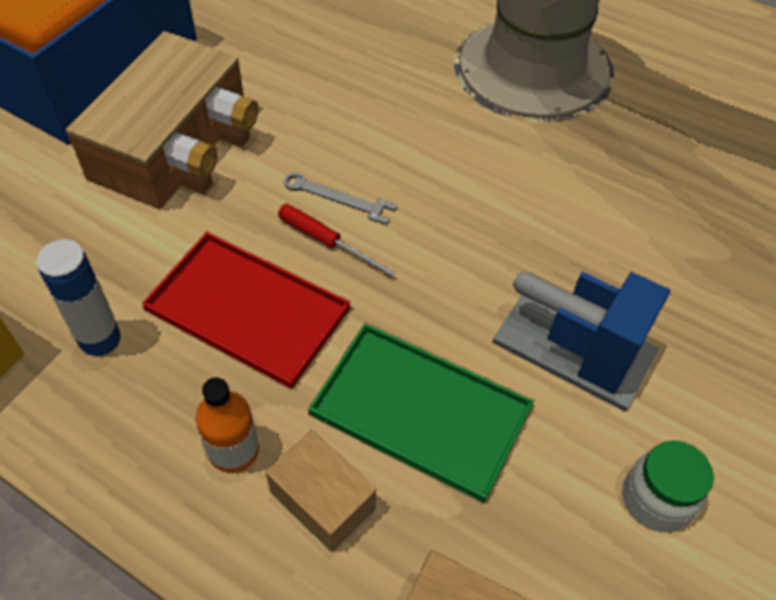

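```bash
python3 - <<'E'
from h import *
c=get_calibration("top")
def P(u,v,z): return np.round(onz("top",u/1.739+120,v/1.739+120,z,c)[:3],4)
print("pin root/tip",P(166,324,.075+.0),P(255,322,.075))
print("base corners",P(258,286,.012),P(258,357,.012))
print("block top",[P(*p,.127).tolist() for p in((121,292),(160,291),(162,361),(121,362))])
print("rack top",[P(*p,.098).tolist() for p in((628,230),(722,217),(758,396),(658,408))])
print("fer tops mouth->rack, z.082", P(590,280,.075),P(632,280,.075),P(598,361,.075),P(646,359,.075))
for n,q in(("green",((190,153),(348,138),(357,233),(199,248))),("red",((375,150),(534,137),(543,233),(382,243)))):
    X=np.array([P(*p,.018) for p in q]); print(n,X.tolist(),X.mean(0), np.degrees(np.arctan2(*(X[0]+X[3]-X[1]-X[2])[:2])))
print("wr",P(425,357,0.01),P(520,340,.01)," sd",P(368,294,.01),P(500,297,.01))
print("wristcal",{k:np.round(v,3).tolist() for k,v in get_calibration("wrist").items()})
E
```

```text
pin root/tip [0.4526 0.3114 0.075 ] [0.4538 0.1926 0.075 ]
base corners [0.5022 0.1967 0.012 ] [0.4032 0.1969 0.012 ]
block top [[0.4954, 0.3567, 0.127], [0.496, 0.3068, 0.127], [0.4079, 0.3034, 0.127], [0.4073, 0.3554, 0.127]]
rack top [[0.5677, -0.298, 0.098], [0.583, -0.4205, 0.098], [0.3531, -0.4532, 0.098], [0.3394, -0.3258, 0.098]]
fer tops mouth->rack, z.082 [ 0.5037 -0.2524  0.075 ] [ 0.503  -0.3077  0.075 ] [ 0.3976 -0.2585  0.075 ] [ 0.3995 -0.3212  0.075 ]
green [[0.6926, 0.2929, 0.018], [0.7107, 0.067, 0.018], [0.5748, 0.056, 0.018], [0.5567, 0.2793, 0.018]] [0.6337 0.1738 0.018 ] -4.607378941614834
red [[0.6928, 0.0288, 0.018], [0.7079, -0.1971, 0.018], [0.5711, -0.205, 0.018], [0.5602, 0.021, 0.018]] [ 0.633    -0.088075  0.018   ] -3.2928740223677884
wr [ 0.4004 -0.0366  0.01  ] [ 0.4224 -0.1695  0.01  ]  sd [0.489  0.0417 0.01  ] [ 0.4825 -0.1435  0.01  ]
wristcal {'camera_matrix': [[414.818, 0.0, 313.706], [0.0, 414.818, 241.702], [0.0, 0.0, 1.0]], 'view': [[0.264, 0.964, 0.001, -0.725], [-0.911, 0.25, -0.328, 0.043], [-0.317, 0.086, 0.945, -0.381], [0.0, 0.0, 0.0, 1.0]]}
```

Request:
carry_out(
  series=[
    [-1,[-28,-29,-10],7],
    [-1,[-56,-58,-20],14],
    [-1,[-84,-87,-30],21],
    [-1,[-112,-116,-40],28],
    [-1,[-137,-145,-50],35],
  ],
  force=70,
)

```text
time_s: 1.62
tcp_pos: [0.2868, 0.5211, 0.2509]
tool_rot: [180.0, -0.0, 129.3]
wrist_force: [0.2, -0.1, 0.7]
finger_gap: 0.0852
```

Request:
carry_out(
  series=[
    [-1,[-39,-8,0],7],
    [-1,[-78,-16,0],14],
    [-1,[-117,-24,0],21],
    [-1,[-156,-32,0],28],
    [-1,[-195,-40,0],35],
  ],
)

```text
time_s: 2.03
tcp_pos: [0.3798, 0.3457, 0.2508]
tool_rot: [180.0, -0.1, 94.3]
wrist_force: [1.0, 1.2, -0.7]
finger_gap: 0.0855
```

Request:
carry_out(
  series=[
    [-1,[-35,15,0],4.6],
    [-1,[-70,30,0],4.6],
    [-1,[-105,45,0],4.6],
    [-1,[-141,61,0],4.6],
    [-1,[-141,61,0],4.6],
  ],
)

```text
time_s: 2.45
tcp_pos: [0.4548, 0.2047, 0.2513]
tool_rot: [179.8, 0.1, 89.5]
wrist_force: [0.7, -0.3, -0.4]
finger_gap: 0.0855
```

```bash
python3 - <<'E'
from h import *
s=sense();print(s["tcp_pos"],s["tool_rot"],s["joints"])
c=get_calibration("wrist");im=read_camera("wrist");cv2.imwrite("pics/w1.png",im)
np.save("w1.npy",np.array(c["view"]))
print([np.round(proj("wrist",p,c)).tolist() for p in((.4526,.3114,.075),(.4538,.1926,.075))])
E
```

```text
[0.45478042 0.20466123 0.25125188] [1.79849643e+02 7.35402289e-02 8.95291449e+01] [-50.46161407  15.98189404  25.17858243 118.5144326   -9.00294869
  47.20684175 -20.48085183]
[[309.0, 68.0], [312.0, 215.0]]
```

View pics/w1.png

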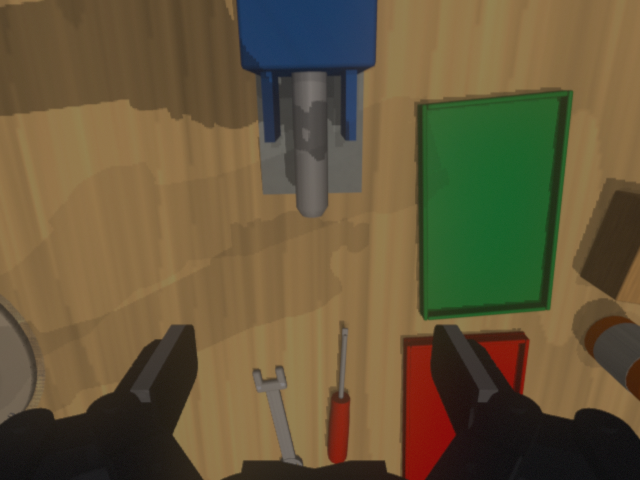

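```bash
python3 - <<'E'
from h import *
im=cv2.imread("pics/w1.png"); K=get_calibration("wrist")["camera_matrix"]; c=dict(camera_matrix=K,view=np.load("w1.npy"))
hsv=cv2.cvtColor(im,cv2.COLOR_BGR2HSV).astype(int)
for v in (90,110,125,150,165,180,195,203,208,212,216,219): print(v,im[v,284:336:2].astype(int).sum(1).tolist())
g=cv2.cvtColor(im,6).astype(float)
for p in((310.5,71),(312,216),(311,150)): print(p,np.round(onz("wrist",*p,.075,c),4))
for p in((262,193),(361,191)): print("base",np.round(onz("wrist",*p,.012,c),4))
for p in((243,67),(375,67)): print("blk",np.round(onz("wrist",*p,.127,c),4))
for p in((420,104),(573,91),(549,311),(421,319)):print("green",np.round(onz("wrist",*p,.018,c),4))
E
```

```text
90 [163, 164, 163, 169, 165, 202, 234, 250, 265, 284, 295, 312, 334, 348, 339, 330, 316, 307, 291, 270, 249, 196, 165, 164, 173, 182]
110 [193, 191, 197, 192, 173, 169, 192, 194, 205, 214, 281, 304, 321, 244, 234, 225, 222, 216, 212, 196, 188, 169, 189, 195, 193, 206]
125 [219, 195, 194, 196, 179, 170, 189, 197, 204, 210, 218, 221, 233, 239, 237, 226, 220, 216, 208, 200, 184, 176, 268, 277, 254, 266]
150 [302, 236, 210, 207, 199, 188, 215, 236, 232, 249, 247, 234, 233, 226, 216, 210, 202, 201, 199, 190, 183, 178, 268, 286, 287, 285]
165 [266, 202, 198, 199, 199, 192, 199, 232, 242, 262, 279, 290, 300, 316, 315, 307, 299, 289, 282, 262, 240, 213, 266, 285, 285, 285]
180 [278, 277, 228, 200, 198, 194, 196, 231, 242, 261, 278, 295, 300, 311, 313, 310, 300, 290, 282, 264, 243, 214, 262, 283, 281, 284]
195 [308, 322, 327, 324, 323, 319, 221, 226, 247, 261, 275, 292, 297, 309, 311, 312, 299, 291, 280, 263, 242, 219, 278, 314, 317, 325]
203 [309, 325, 329, 325, 325, 323, 238, 220, 247, 258, 277, 288, 298, 306, 311, 311, 304, 291, 282, 266, 241, 221, 273, 315, 319, 323]
208 [308, 323, 330, 328, 323, 324, 307, 221, 245, 256, 273, 287, 300, 306, 311, 312, 302, 290, 280, 265, 242, 259, 304, 313, 316, 323]
212 [299, 302, 298, 296, 293, 293, 296, 293, 226, 239, 255, 273, 287, 297, 303, 298, 284, 271, 257, 240, 272, 305, 305, 312, 317, 323]
216 [279, 289, 294, 296, 294, 291, 294, 297, 295, 277, 257, 257, 268, 278, 282, 281, 271, 268, 269, 284, 296, 305, 310, 313, 317, 322]
219 [274, 293, 294, 294, 295, 292, 292, 296, 299, 300, 293, 292, 287, 284, 287, 290, 289, 280, 284, 288, 295, 300, 306, 312, 319, 321]
(310.5, 71) [0.4537 0.3091 0.075 ]
(312, 216) [0.4538 0.1917 0.075 ]
(311, 150) [0.4535 0.2484 0.075 ]
base [0.4032 0.1986 0.012 ]
base [0.5033 0.1998 0.012 ]
blk [0.4093 0.309  0.127 ]
blk [0.4967 0.3083 0.127 ]
green [0.5551 0.2829 0.018 ]
green [0.6955 0.2932 0.018 ]
green [0.7142 0.0647 0.018 ]
green [0.5736 0.056  0.018 ]
```

Request:
carry_out(
  series=[
    [-1,[-34,0,0],0],
    [-1,[-70,0,0],0],
    [-1,[-110,0,0],0],
    [-1,[-150,0,0],0],
    [-1,[-190,0,0],0],
  ],
)

```text
time_s: 2.92
tcp_pos: [0.4514, 0.0213, 0.2506]
tool_rot: [180.0, -0.0, 90.2]
wrist_force: [-0.1, 0.5, -0.3]
finger_gap: 0.0855
```

Request:
carry_out(
  series=[
    [-1,[-40,0,0],0],
    [-1,[-80,0,0],0],
    [-1,[-120,0,0],0],
    [-1,[-160,0,0],0],
    [-1,[-190,0,0],0],
  ],
)

```text
time_s: 3.33
tcp_pos: [0.4519, -0.1703, 0.2508]
tool_rot: [179.9, 0.0, 90.0]
wrist_force: [0.5, -0.2, -0.4]
finger_gap: 0.0857
```

Request:
carry_out(
  series=[
    [-1,[-40,0,0],-3],
    [-1,[-80,0,0],-7],
    [-1,[-120,0,0],-7],
    [-1,[-125,0,0],-7],
    [-1,[-125,0,0],-7],
  ],
)

```text
time_s: 3.75
tcp_pos: [0.4519, -0.2953, 0.2504]
tool_rot: [-180.0, 0.1, 96.8]
wrist_force: [-0.1, 0.2, 0.2]
finger_gap: 0.0856
```

```bash
python3 - <<'E'
from h import *
s=sense();print(s["tcp_pos"],s["tool_rot"],s["joints"])
c=get_calibration("wrist");im=read_camera("wrist");cv2.imwrite("pics/w2.png",im)
np.save("w2.npy",np.array(c["view"]))
for r in masks_of("ferrule_a","wrist"): 
    m=r["region"]; print(round(r["conf"],2),np.round(r["box"]))
E
```

```text
[ 0.45187094 -0.29525411  0.25035723] [-1.79997491e+02  5.62402792e-02  9.68238191e+01] [  4.02068444  20.10543787  31.29209152 114.05115055 -13.55276553
  49.3449892   49.48034019]
0.97 [344. 157.  58.  69.]
0.77 [225. 155.  56.  74.]
```

View pics/w2.png

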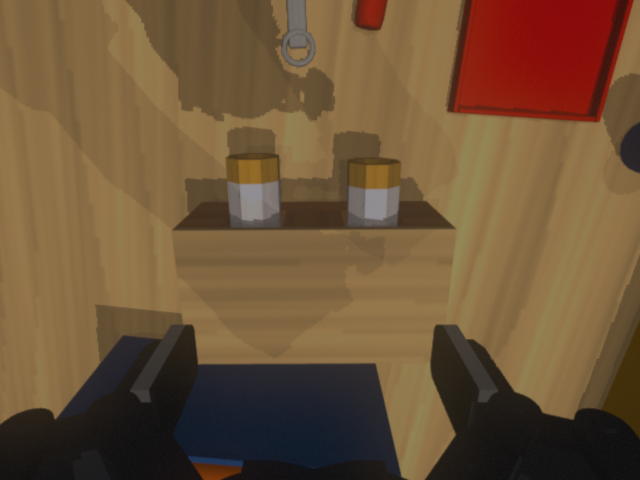

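```bash
python3 - <<'E'
from h import *
K=get_calibration("wrist")["camera_matrix"]; c=dict(camera_matrix=K,view=np.load("w2.npy"))
f=lambda *p:np.round(onz("wrist",*p,c),4)
print("far mouth top",f(374,164,.082),"mid",f(373.5,190,.082),"edge L/R at .069",f(348,180,.069),f(400,180,.069))
print("near mouth top",f(253,158,.082),"mid",f(254,185,.082),f(227,180,.069),f(280,180,.069))
a,b=f(177,230,.098),f(454,228,.098);print("rack front edge",a,b,np.degrees(np.arctan2(b[1]-a[1],b[0]-a[0])))
E
```

```text
far mouth top [ 0.4971 -0.2562  0.082 ] mid [ 0.5003 -0.2776  0.082 ] edge L/R at .069 [ 0.4793 -0.2741  0.069 ] [ 0.5237 -0.2688  0.069 ]
near mouth top [ 0.3984 -0.2631  0.082 ] mid [ 0.4008 -0.2852  0.082 ] [ 0.3758 -0.2865  0.069 ] [ 0.4211 -0.2811  0.069 ]
rack front edge [ 0.3424 -0.3267  0.098 ] [ 0.5685 -0.2978  0.098 ] 7.284023654416857
```

Request:
carry_out(
  series=[
    [-1,[4,26,0],-0.4],
    [-1,[8,51,20],-0.4],
    [-1,[8,51,60],-0.4],
    [-1,[8,51,100],-0.4],
    [-1,[8,51,135],-0.4],
  ],
)

```text
time_s: 4.27
tcp_pos: [0.5026, -0.2752, 0.1136]
tool_rot: [180.0, -0.1, 97.7]
wrist_force: [0.0, 0.3, 0.7]
finger_gap: 0.0856
```

Request:
carry_out(
  series=[
    [-1,[0,0,30],0],
    [-1,[0,0,55],0],
    [-1,[0,0,77],0],
    [-1,[0,0,77],0],
    [-1,[0,0,77],0],
  ],
)

```text
time_s: 4.68
tcp_pos: [0.5017, -0.2766, 0.038]
tool_rot: [-179.9, -0.1, 97.6]
wrist_force: [-0.4, 0.7, -0.2]
finger_gap: 0.0855
```

```bash
python3 - <<'E'
from h import *
s=sense();print(s["tcp_pos"],s["tool_rot"])
c=get_calibration("wrist");im=read_camera("wrist");cv2.imwrite("pics/w3.png",im)
np.save("w3.npy",np.array(c["view"]))
E
```

```text
[ 0.50167267 -0.27664303  0.0379988 ] [-1.79908990e+02 -1.12891380e-01  9.75874696e+01]
```

View pics/w3.png

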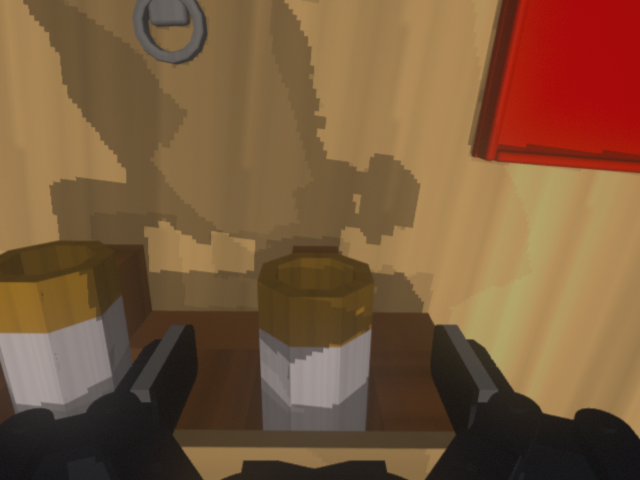

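```bash
python3 - <<'E'
from h import *
K=get_calibration("wrist")["camera_matrix"]; c=dict(camera_matrix=K,view=np.load("w3.npy"))
f=lambda *p:np.round(onz("wrist",*p,c),4)
t=np.array([.50167,-.27664]);ax=np.array([-np.sin(np.radians(7.5)),np.cos(np.radians(7.5))])
for n,p in (("mouth top",(316,291,.082)),("mouth bottom",(316,254,.038)),("band end",(316,346,.082)),("nearF mouth top",(48,277,.082)),("near bandend",(58,325,.082))):
    q=f(*p);print(n,q,"along",(q[:2]-t)@ax)
E
```

```text
mouth top [ 0.4998 -0.2548  0.082 ] along 0.021897239751855476
mouth bottom [ 0.5004 -0.2578  0.038 ] along 0.018844589452402076
band end [ 0.5028 -0.2765  0.082 ] along -8.69231661636096e-06
nearF mouth top [ 0.4085 -0.2617  0.082 ] along 0.026973311558066936
near bandend [ 0.4106 -0.2802  0.082 ] along 0.008357476618989316
```

Request:
carry_out(
  series=[
    [-1,[-7,0,0],0],
    [-1,[-7,0,0],0],
    [1,[-7,0,0],0],
    [1,[-7,0,0],0],
    [1,[-7,0,0],0],
  ],
  force=80,
)

```text
time_s: 5.15
tcp_pos: [0.5028, -0.2859, 0.039]
tool_rot: [180.0, 0.0, 97.5]
wrist_force: [-0.0, -0.2, 0.6]
finger_gap: 0.0516
```

Request:
carry_out(
  series=[
    [1,[0,0,0],0],
    [1,[0,0,0],0],
    [1,[0,0,0],0],
    [1,[0,0,0],0],
    [1,[0,0,0],0],
  ],
)

```text
time_s: 5.57
tcp_pos: [0.5045, -0.2915, 0.0471]
tool_rot: [179.4, 0.4, 97.2]
wrist_force: [-21.1, 3.1, 102.7]
finger_gap: 0.0198
```

```bash
python3 - <<'E'
from h import *
s=sense();print(s["tcp_pos"],s["tool_rot"],s["wrist_force"],s["wrist_torque"],s["qd"],s["finger_gap"],s["joint_efforts"])
E
```

```text
[ 0.50450949 -0.29150468  0.04710266] [179.42879646   0.4193267   97.20106688] [-21.08717113   3.05934475 102.69158066] [-1.09814858  4.12517493  0.0731905 ] [-0.24852187 -0.17132042  0.90156171  0.19457627 -2.65204236 -0.15555975
 -0.92337638] 0.01975277640038269 [-4.50991407e+00 -1.55533665e+01 -5.48047632e+00 -7.47154176e+00
 -1.85932416e+00 -4.08808976e+00  9.75307426e-03]
```

```bash
python3 - <<'E'
from h import *
im=read_camera("wrist");cv2.imwrite("pics/w4.png",im)
s=sense();print(s["wrist_force"],s["finger_gap"])
E
```

```text
[-18.97188387  -4.23278781 101.03217986] 0.02006356037990939
```

View pics/w4.png

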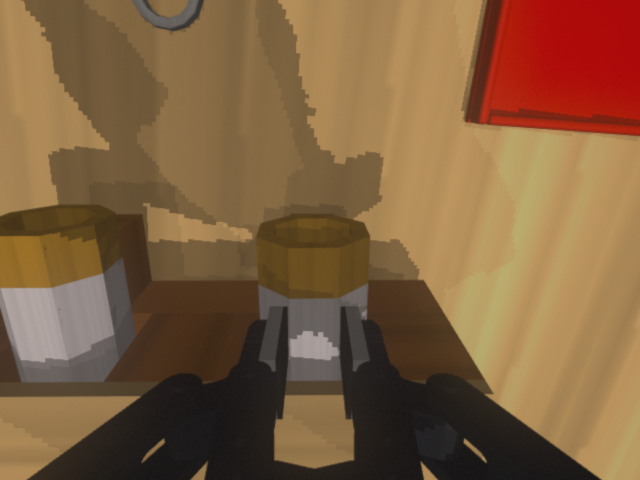

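Request:
carry_out(
  series=[
    [-1,[0,0,-10],0],
    [-1,[0,0,-12],0],
    [-1,[0,0,-12],0],
    [-1,[0,0,-12],0],
    [-1,[0,0,-12],0],
  ],
)

```text
time_s: 6.03
tcp_pos: [0.5023, -0.2855, 0.0497]
tool_rot: [-179.9, -0.0, 97.5]
wrist_force: [-0.3, 0.9, 0.3]
finger_gap: 0.0787
```

```bash
python3 - <<'E'
from h import *
c=get_calibration("wrist");im=read_camera("wrist");cv2.imwrite("pics/w5.png",im);np.save("w5.npy",np.array(c["view"]))
s=sense();print(s["tcp_pos"],s["tool_rot"],s["wrist_force"],s["finger_gap"])
for r in find_in("ferrule_a","wrist"): print(round(r["conf"],2),np.round(r["box"]))
E
```

```text
[ 0.50217472 -0.28553775  0.04956787] [-1.79930932e+02 -4.10925468e-02  9.74716682e+01] [0.25730583 0.61727737 0.5639846 ] 0.08470310710868359
0.95 [259. 225. 110. 165.]
0.81 [  0. 214. 140. 175.]
0.72 [141.   0.  69.  46.]
```

View pics/w5.png

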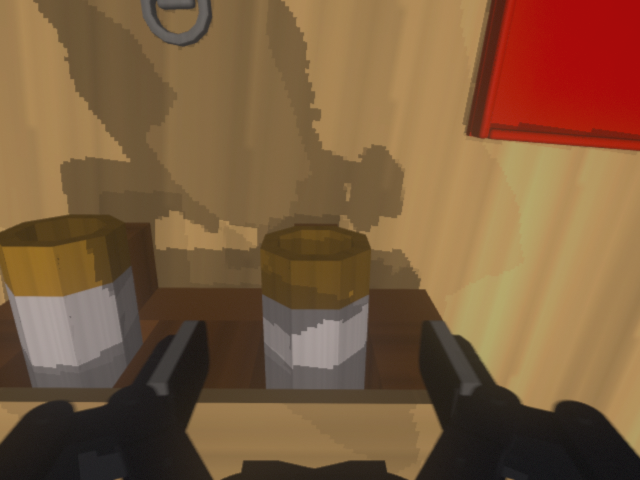

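Request:
carry_out(
  series=[
    [-1,[0,1,15],0],
    [-1,[0,1,26],0],
    [-1,[0,1,36],0],
    [-1,[0,1,43],0],
    [-1,[0,1,43],0],
  ],
)

```text
time_s: 6.55
tcp_pos: [0.5025, -0.2854, 0.0055]
tool_rot: [-179.9, -0.1, 97.4]
wrist_force: [0.5, 0.2, -0.7]
finger_gap: 0.0851
```

Request:
carry_out(
  series=[
    [0.2,[0,0,0],0],
    [0.2,[0,0,0],0],
    [0.2,[0,0,0],0],
    [0.2,[0,0,0],0],
    [0.2,[0,0,0],0],
  ],
  force=40,
)

```text
time_s: 6.97
tcp_pos: [0.5038, -0.286, 0.008]
tool_rot: [180.0, 0.0, 97.4]
wrist_force: [-1.2, 0.6, 4.5]
finger_gap: 0.0434
```

Request:
carry_out(
  series=[
    [1,[0,0,0],0],
    [1,[0,0,0],0],
    [1,[0,0,0],0],
    [1,[0,0,-3],0],
    [1,[0,0,-3],0],
  ],
  force=80,
)

```text
time_s: 7.38
tcp_pos: [0.5037, -0.2857, 0.0109]
tool_rot: [180.0, 0.0, 97.5]
wrist_force: [-0.5, 0.2, -2.3]
finger_gap: 0.0429
```

Request:
carry_out(
  series=[
    [1,[15,0,0],0],
    [1,[35,0,0],0],
    [1,[60,0,0],0],
    [1,[85,0,0],0],
    [1,[110,0,0],0],
  ],
)

```text
time_s: 7.8
tcp_pos: [0.4886, -0.1748, 0.0103]
tool_rot: [-180.0, -0.0, 97.5]
wrist_force: [0.2, 0.8, -2.3]
finger_gap: 0.0429
```

Request:
carry_out(
  series=[
    [1,[15,0,0],0],
    [1,[32,0,-5],0],
    [1,[35,0,-30],0],
    [1,[35,0,-55],0],
    [1,[35,0,-70],0],
  ],
)

```text
time_s: 8.22
tcp_pos: [0.4848, -0.1414, 0.082]
tool_rot: [180.0, 0.0, 97.5]
wrist_force: [0.0, 0.0, -1.5]
finger_gap: 0.0429
```

Request:
carry_out(
  series=[
    [1,[25,0,0],2],
    [1,[60,0,0],4],
    [1,[95,0,0],7.5],
    [1,[130,0,0],7.5],
    [1,[165,0,0],7.5],
  ],
)

```text
time_s: 8.63
tcp_pos: [0.4628, 0.0232, 0.0804]
tool_rot: [180.0, 0.0, 89.9]
wrist_force: [0.5, 0.9, -1.6]
finger_gap: 0.0428
```

```bash
python3 - <<'E'
from h import *
s=sense();print(s["tcp_pos"],s["tool_rot"],s["joints"],s["finger_gap"])
E
```

```text
[0.46276401 0.02321023 0.08044654] [1.79985087e+02 7.44788687e-03 8.99142263e+01] [-28.11995327  30.88245241  26.1947112  132.57030149 -35.26153859
  23.09173078  27.71972341] 0.04278294724840594
```

Request:
carry_out(
  series=[
    [1,[25,-5,15],0],
    [1,[55,-9,35],0],
    [1,[85,-9,50],0],
    [1,[105,-9,57],0],
    [1,[105,-9,57],0],
  ],
)

```text
time_s: 9.05
tcp_pos: [0.4534, 0.1314, 0.0217]
tool_rot: [-179.9, -0.1, 90.3]
wrist_force: [0.7, 0.3, -1.9]
finger_gap: 0.0432
```

```bash
python3 - <<'E'
from h import *
s=sense();print(s["tcp_pos"],s["tool_rot"],s["joints"],s["finger_gap"])
c=get_calibration("wrist");im=read_camera("wrist");cv2.imwrite("pics/w6.png",im);np.save("w6.npy",np.array(c["view"]))
im=read_camera("scene");cv2.imwrite("pics/s6.png",im)
sc=cv2.resize(im[190:330,330:530],(800,560),interpolation=2); w=cv2.resize(cv2.imread("pics/w6.png"),(800,600))
cv2.imwrite("pics/v6.png",cv2.resize(np.vstack([cv2.resize(w,(640,480))[:340],cv2.resize(sc[150:450],(640,240))]),(640,580)))
E
```

```text
[0.45339419 0.13143412 0.02172247] [-1.79868188e+02 -7.76221481e-02  9.03125345e+01] [-35.3386269   37.00429024  18.15095431 133.02062305 -44.15141419
  15.789       22.71463102] 0.04315461205725792
```

View pics/v6.png

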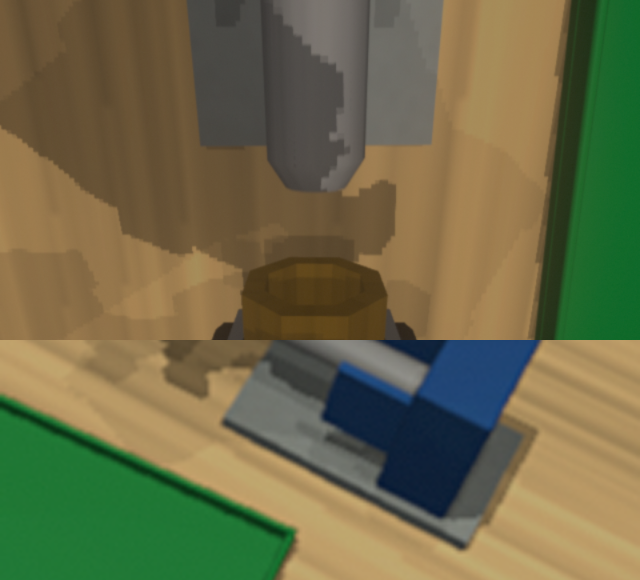

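```bash
python3 - <<'E'
from h import *
im=cv2.imread("pics/w6.png"); c=dict(camera_matrix=get_calibration("wrist")["camera_matrix"],view=np.load("w6.npy"))
hsv=cv2.cvtColor(im,cv2.COLOR_BGR2HSV)
print("col315 V",[(r,int(hsv[r,315,1]),int(hsv[r,315,2])) for r in range(248,345,3)])
for zf in(.069,.072,.075,.078):
  for my in(.158,.162):
    print(zf,my,[np.round(proj("wrist",(.4534+dx,my,zf+dz),c)).tolist() for dx,dz in((0,-.022),(0,.022),(0,-.0155),(0,.0155),(.022,.009),(-.022,.009))])
print("pin tip bottom/top/sides",[np.round(proj("wrist",(.4537+dx,y,.075+dz),c)).tolist() for dx,y,dz in((0,.194,-.009),(0,.194,.009),(.014,.202,0),(-.014,.202,0))])
E
```

```text
col315 V [(248, 126, 91), (251, 123, 91), (254, 127, 90), (257, 146, 77), (260, 158, 71), (263, 172, 80), (266, 182, 94), (269, 182, 94), (272, 185, 95), (275, 181, 93), (278, 177, 82), (281, 179, 81), (284, 184, 79), (287, 186, 78), (290, 178, 79), (293, 172, 80), (296, 178, 79), (299, 181, 79), (302, 174, 79), (305, 168, 73), (308, 175, 70), (311, 185, 69), (314, 177, 69), (317, 188, 95), (320, 181, 96), (323, 190, 94), (326, 180, 95), (329, 183, 95), (332, 176, 94), (335, 182, 84), (338, 175, 83), (341, 179, 80), (344, 176, 81)]
0.069 0.158 [[313.0, 259.0], [313.0, 316.0], [313.0, 265.0], [313.0, 305.0], [383.0, 295.0], [243.0, 295.0]]
0.069 0.162 [[313.0, 249.0], [313.0, 303.0], [313.0, 255.0], [313.0, 293.0], [384.0, 284.0], [242.0, 283.0]]
0.072 0.158 [[313.0, 262.0], [313.0, 321.0], [313.0, 268.0], [313.0, 310.0], [385.0, 300.0], [241.0, 299.0]]
0.072 0.162 [[313.0, 252.0], [313.0, 308.0], [313.0, 258.0], [313.0, 297.0], [386.0, 288.0], [241.0, 287.0]]
0.075 0.158 [[313.0, 265.0], [313.0, 327.0], [313.0, 272.0], [313.0, 315.0], [386.0, 304.0], [240.0, 304.0]]
0.075 0.162 [[313.0, 255.0], [313.0, 313.0], [313.0, 261.0], [313.0, 302.0], [387.0, 292.0], [239.0, 291.0]]
0.078 0.158 [[313.0, 268.0], [313.0, 333.0], [313.0, 275.0], [313.0, 320.0], [388.0, 309.0], [238.0, 308.0]]
0.078 0.162 [[313.0, 258.0], [313.0, 319.0], [313.0, 264.0], [313.0, 307.0], [389.0, 297.0], [237.0, 296.0]]
pin tip bottom/top/sides [[315.0, 174.0], [315.0, 185.0], [364.0, 151.0], [266.0, 151.0]]
```

Request:
carry_out(
  series=[
    [1,[12,0,-1.5],0],
    [1,[24,0,-1.5],0],
    [1,[34,0,-1.5],0],
    [1,[42,0,-1.5],0],
    [1,[50,0,-1.5],0],
  ],
)

```text
time_s: 9.57
tcp_pos: [0.4541, 0.176, 0.0251]
tool_rot: [-180.0, 0.1, 89.9]
wrist_force: [-0.9, -3.9, -6.3]
finger_gap: 0.0431
```

```bash
python3 - <<'E'
from h import *
s=sense();print(s["tcp_pos"],s["tool_rot"],s["wrist_force"],s["wrist_torque"])
E
```

```text
[0.45413055 0.17598211 0.02505001] [-1.79990371e+02  5.27649557e-02  8.99007157e+01] [-0.90681391 -3.86041225 -6.28852512] [-0.72274288  0.24885896  0.06332101]
```

Request:
carry_out(
  series=[
    [1,[8,0,1.5],0],
    [1,[16,0,1.5],0],
    [1,[24,0,1.5],0],
    [1,[32,0,1.5],0],
    [1,[32,0,1.5],0],
  ],
)

```text
time_s: 9.98
tcp_pos: [0.4545, 0.2108, 0.0233]
tool_rot: [180.0, -0.0, 90.1]
wrist_force: [-0.2, -0.5, -1.5]
finger_gap: 0.0428
```

Request:
carry_out(
  series=[
    [1,[7,0,0],0],
    [1,[14,0,0],0],
    [1,[20,0,0],0],
    [1,[20,0,0],0],
    [1,[20,0,0],0],
  ],
)

```text
time_s: 10.4
tcp_pos: [0.4544, 0.2291, 0.0233]
tool_rot: [180.0, 0.0, 90.0]
wrist_force: [-1.1, 0.5, -1.9]
finger_gap: 0.0431
```

```bash
python3 - <<'E'
from h import *
s=sense();print(s["tcp_pos"],s["tool_rot"],s["wrist_force"],s["wrist_torque"])
c=get_calibration("wrist");im=read_camera("wrist");cv2.imwrite("pics/w7.png",im);np.save("w7.npy",np.array(c["view"]))
E
```

```text
[0.454384   0.2290677  0.02333667] [1.79996487e+02 3.07056915e-05 9.00096610e+01] [-1.08126276  0.54769688 -1.9080767 ] [0.09640516 0.02030011 0.04773227]
```

View pics/w7.png

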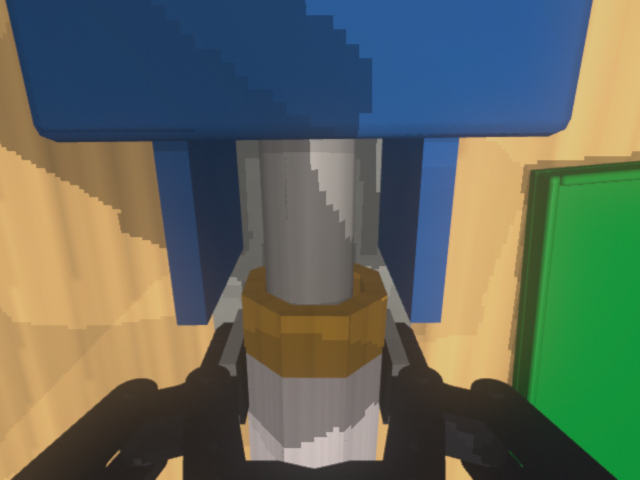

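Request:
carry_out(
  series=[
    [1,[5,0,0],0],
    [1,[5,0,0],0],
    [-0.3,[5,0,0],0],
    [-0.6,[5,0,0],0],
    [-0.6,[5,0,0],0],
  ],
)

```text
time_s: 10.87
tcp_pos: [0.4548, 0.2335, 0.0236]
tool_rot: [180.0, -0.0, 89.9]
wrist_force: [-0.4, -0.9, -0.2]
finger_gap: 0.0685
```

Request:
carry_out(
  series=[
    [-0.6,[0,0,0],0],
    [-0.6,[0,0,0],0],
    [-0.6,[-15,0,0],0],
    [-0.6,[-30,0,0],0],
    [-0.6,[-60,0,0],0],
  ],
)

```text
time_s: 11.28
tcp_pos: [0.4546, 0.1759, 0.0231]
tool_rot: [180.0, -0.1, 90.2]
wrist_force: [1.1, -0.7, -0.5]
finger_gap: 0.0684
```

```bash
python3 - <<'E'
from h import *
s=sense();print(s["tcp_pos"],s["tool_rot"],s["wrist_force"],s["finger_gap"])
c=get_calibration("wrist");im=read_camera("wrist");cv2.imwrite("pics/w8.png",im);np.save("w8.npy",np.array(c["view"]))
hsv=cv2.cvtColor(im,cv2.COLOR_BGR2HSV);m=cv2.inRange(hsv,(8,120,40),(25,255,200))[100:420,220:420]
for r in range(100,400,6):
    x=np.where(m[r-100])[0]; 
    if len(x)>20: print(r,x.min()+220,x.max()+220,len(x),end="; ")
E
```

```text
[0.45460528 0.17586512 0.02312685] [ 1.79974220e+02 -7.37299043e-02  9.02165791e+01] [ 1.10516573 -0.74772976 -0.45901677] 0.06836142895059255
100 341 393 51; 106 225 392 168; 112 226 392 167; 118 226 392 167; 124 226 391 166; 130 227 391 165; 136 227 391 165; 142 228 391 164; 148 229 390 162; 154 229 390 162; 160 230 390 161; 166 230 385 156; 172 255 357 103; 256 221 419 31; 262 223 419 39; 268 220 419 47; 274 220 419 50; 280 220 419 40; 286 220 419 41; 292 220 419 44; 298 220 419 44; 304 220 419 47; 310 220 419 52; 316 220 406 40; 322 222 405 38; 328 223 404 39; 334 223 404 41; 340 224 404 40; 346 224 404 41; 352 224 403 41; 358 225 403 40; 364 224 404 44; 370 223 405 46; 376 221 407 51; 382 220 409 54; 388 220 412 59; 394 220 413 61;
```

Request:
carry_out(
  series=[
    [1,[0,0,0],0],
    [1,[0,0,0],0],
    [1,[0,0,0],0],
    [1,[0,0,0],0],
    [1,[0,0,0],0],
  ],
  force=70,
)

```text
time_s: 11.75
tcp_pos: [0.4548, 0.1736, 0.0236]
tool_rot: [179.9, 0.0, 90.0]
wrist_force: [-1.0, -6.3, 5.3]
finger_gap: 0.0433
```

Request:
carry_out(
  series=[
    [1,[2,0,0],0],
    [1,[4,0,0],0],
    [1,[6,0,0],0],
    [1,[7,0,0],0],
    [1,[7,0,0],0],
  ],
)

```text
time_s: 12.17
tcp_pos: [0.4546, 0.1808, 0.0237]
tool_rot: [179.9, 0.0, 90.0]
wrist_force: [-0.1, -4.8, 8.1]
finger_gap: 0.0427
```

Request:
carry_out(
  series=[
    [1,[1,0,0],0],
    [1,[2,0,0],0],
    [1,[3,0,0],0],
    [1,[4,0,0],0],
    [1,[4,0,0],0],
  ],
)

```text
time_s: 12.58
tcp_pos: [0.4545, 0.1824, 0.0236]
tool_rot: [179.9, 0.2, 89.9]
wrist_force: [-0.8, -12.9, 9.5]
finger_gap: 0.0428
```

```bash
python3 - <<'E'
from h import *
s=sense();print(s["tcp_pos"],s["tool_rot"],s["wrist_force"],s["wrist_torque"],s["finger_gap"])
c=dict(camera_matrix=get_calibration("wrist")["camera_matrix"],view=np.load("w8.npy"))
for z in(.095,.097): print(onz("wrist",306,173,z,c))
E
```

```text
[0.45454353 0.1823827  0.02364779] [1.79931255e+02 1.76742749e-01 8.98606236e+01] [ -0.75019472 -12.91166155   9.51719069] [-2.41572523  0.02058642  0.07865679] 0.04280873464802767
[0.45263992 0.24329416 0.095     ]
[0.4526754  0.24363555 0.097     ]
```

Request:
carry_out(
  series=[
    [1,[1,0,0],0],
    [1,[2,0,0],0],
    [1,[3,0,0],0],
    [1,[3,0,0],0],
    [1,[3,0,0],0],
  ],
)

```text
time_s: 13.0
tcp_pos: [0.4546, 0.1824, 0.0237]
tool_rot: [179.9, 0.3, 89.7]
wrist_force: [-0.0, -23.0, 10.9]
finger_gap: 0.0432
```

```bash
python3 - <<'E'
from h import *
c=get_calibration("wrist");im=read_camera("wrist");cv2.imwrite("pics/w9.png",im);np.save("w9.npy",np.array(c["view"]))
print([(r,im[r,308].tolist()) for r in range(96,190,4)])
for r in (110,120,130,140,150,160,170): print(r,onz("wrist",308,r,.096,c)[1].round(4),end="; ")
E
```

```text
[(96, [31, 75, 102]), (100, [31, 75, 102]), (104, [30, 74, 100]), (108, [31, 74, 101]), (112, [32, 75, 101]), (116, [30, 74, 100]), (120, [32, 74, 100]), (124, [33, 74, 100]), (128, [33, 74, 100]), (132, [33, 74, 99]), (136, [31, 72, 99]), (140, [32, 74, 99]), (144, [34, 73, 99]), (148, [36, 74, 100]), (152, [36, 73, 99]), (156, [38, 74, 98]), (160, [39, 74, 98]), (164, [42, 75, 99]), (168, [103, 106, 114]), (172, [104, 106, 114]), (176, [104, 106, 115]), (180, [104, 107, 114]), (184, [104, 107, 115]), (188, [104, 106, 114])]
110 0.2652; 120 0.263; 130 0.2607; 140 0.2584; 150 0.2561; 160 0.2537; 170 0.2513;
```

Request:
carry_out(
  series=[
    [1,[-12,0,0],0],
    [1,[-32,0,0],0],
    [1,[-60,0,0],0],
    [1,[-90,0,0],0],
    [1,[-120,0,0],0],
  ],
  force=80,
)

```text
time_s: 13.47
tcp_pos: [0.4546, 0.0682, 0.0232]
tool_rot: [180.0, -0.0, 90.2]
wrist_force: [-1.0, -0.7, -1.8]
finger_gap: 0.0428
```

Request:
carry_out(
  series=[
    [1,[-15,0,0],0],
    [1,[-20,0,-15],0],
    [1,[-20,0,-35],0],
    [1,[-20,0,-55],0],
    [1,[-20,0,-55],0],
  ],
)

```text
time_s: 13.88
tcp_pos: [0.4556, 0.0485, 0.0806]
tool_rot: [179.8, -0.1, 90.0]
wrist_force: [0.4, -0.3, -2.5]
finger_gap: 0.0431
```

```bash
python3 - <<'E'
from h import *
s=sense();print(s["tcp_pos"],s["tool_rot"],s["wrist_force"],s["wrist_torque"],s["finger_gap"])
p=s["tcp_pos"];y=np.radians(90);T=np.array([.633,-.093]);d=T-p[:2];print("x",d[1]*1e3,"y",d[0]*1e3)
E
```

```text
[0.45555514 0.04850661 0.08056139] [ 1.79829382e+02 -5.08169574e-02  9.00197538e+01] [ 0.41686982 -0.27299088 -2.4567624 ] [ 0.0240518  -0.07294332  0.017515  ] 0.043137329829283054
x -141.50661379053702 y 177.44486208628933
```

Request:
carry_out(
  series=[
    [1,[-18,22,0],-3.3],
    [1,[-42,52,0],-3.3],
    [1,[-66,83,0],-3.3],
    [1,[-90,113,0],-3.3],
    [1,[-114,143,0],-3.3],
  ],
)

```text
time_s: 14.3
tcp_pos: [0.5987, -0.0661, 0.0775]
tool_rot: [-180.0, -0.0, 93.4]
wrist_force: [-0.3, 0.5, -1.4]
finger_gap: 0.0428
```

Request:
carry_out(
  series=[
    [1,[-15,20,0],0],
    [1,[-25,36,10],0],
    [1,[-25,36,40],0],
    [1,[-25,36,65],0],
    [1,[-25,36,88],0],
  ],
)

```text
time_s: 14.72
tcp_pos: [0.6345, -0.0878, -0.0123]
tool_rot: [-179.9, -0.1, 93.3]
wrist_force: [-0.4, -0.4, -2.6]
finger_gap: 0.0432
```

Request:
carry_out(
  series=[
    [1,[0,0,3],0],
    [1,[0,0,6],0],
    [1,[0,0,9],0],
    [1,[0,0,11],0],
    [1,[0,0,11],0],
  ],
)

```text
time_s: 15.13
tcp_pos: [0.6352, -0.0892, -0.0199]
tool_rot: [179.9, 0.0, 93.3]
wrist_force: [0.0, -0.3, -2.2]
finger_gap: 0.0429
```

```bash
python3 - <<'E'
from h import *
s=sense();print(s["tcp_pos"],s["tool_rot"],s["wrist_force"],s["wrist_torque"],s["finger_gap"])
im=read_camera("wrist");cv2.imwrite("pics/w10.png",im);im2=read_camera("scene");cv2.imwrite("pics/s10.png",im2)
a=cv2.resize(im2[150:320,170:400],(640,473),interpolation=2)
cv2.imwrite("pics/v10.png",cv2.resize(np.hstack([im,a[:,:]if a.shape[0]==480 else cv2.resize(a,(640,480))]),(800,300)))
E
```

```text
[ 0.63520523 -0.08921715 -0.01986843] [1.79923743e+02 8.35860054e-03 9.32786125e+01] [ 0.01042166 -0.31181571 -2.20374578] [-0.03123896  0.00045241 -0.01243294] 0.042945427896167045
```

View pics/v10.png

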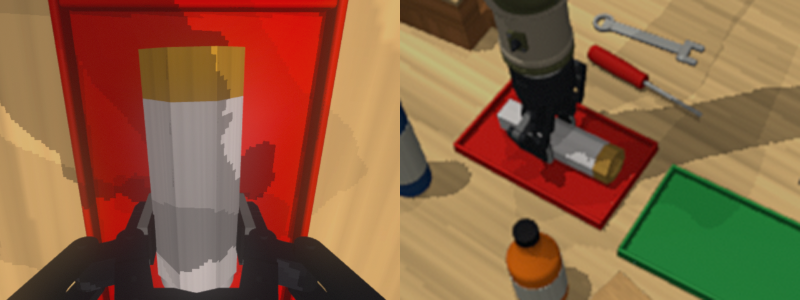

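Request:
carry_out(
  series=[
    [1,[0,0,1],0],
    [1,[0,0,2],0],
    [1,[0,0,3],0],
    [1,[0,0,4],0],
    [1,[0,0,4],0],
  ],
)

```text
time_s: 15.65
tcp_pos: [0.6351, -0.0892, -0.0221]
tool_rot: [179.9, -0.1, 93.3]
wrist_force: [-6.3, 2.7, 23.6]
finger_gap: 0.0428
```

Request:
carry_out(
  series=[
    [1,[0,0,1],0],
    [1,[0,0,2],0],
    [1,[0,0,2],0],
    [1,[0,0,2],0],
    [1,[0,0,2],0],
  ],
)

```text
time_s: 16.07
tcp_pos: [0.6351, -0.0892, -0.0222]
tool_rot: [179.8, -0.1, 93.2]
wrist_force: [-11.8, 4.0, 43.8]
finger_gap: 0.0429
```

Request:
carry_out(
  series=[
    [1,[0,0,-3],0],
    [1,[0,0,-4],0],
    [-0.6,[0,0,-4],0],
    [-0.6,[0,0,-4],0],
    [-0.6,[0,0,-4],0],
  ],
)

```text
time_s: 16.48
tcp_pos: [0.6345, -0.0894, -0.023]
tool_rot: [-180.0, 0.0, 93.3]
wrist_force: [-0.8, 0.3, 0.2]
finger_gap: 0.0684
```

Request:
carry_out(
  series=[
    [-0.6,[0,0,0],0],
    [-0.6,[0,0,0],0],
    [-0.6,[0,0,0],0],
    [-0.6,[0,0,-15],0],
    [-0.6,[0,0,-40],0],
  ],
)

```text
time_s: 16.9
tcp_pos: [0.6329, -0.0892, 0.0155]
tool_rot: [-179.7, -0.0, 93.3]
wrist_force: [0.4, 0.8, -0.4]
finger_gap: 0.0681
```

Request:
carry_out(
  series=[
    [-0.8,[0,0,-30],0],
    [-1,[0,0,-60],0],
    [-1,[0,0,-95],0],
    [-1,[0,0,-130],0],
    [-1,[0,0,-160],0],
  ],
)

```text
time_s: 17.32
tcp_pos: [0.6346, -0.0896, 0.1796]
tool_rot: [180.0, 0.0, 93.2]
wrist_force: [0.2, -0.4, -0.0]
finger_gap: 0.0851
```

```bash
python3 - <<'E'
from h import *
s=sense();print(s["tcp_pos"],s["tool_rot"],s["wrist_force"],s["finger_gap"])
c=get_calibration("wrist");im=read_camera("wrist");cv2.imwrite("pics/w11.png",im)
r=masks_of("ferrule_a","wrist")
for q in r[:3]:
    print(q["conf"],q["box"]); v,u=np.where(q["region"]); print(onz("wrist",u.mean(),v.mean(),.049,c))
p=s["tcp_pos"];yaw=np.radians(s["tool_rot"][2]);x=np.array([np.cos(yaw),np.sin(yaw)]);y=np.array([np.sin(yaw),-np.cos(yaw)])
T=np.array([.404+.0,-.29]);d=T-p[:2];print("to near ferrule: x",d@x*1e3,"y",d@y*1e3)
E
```

```text
[ 0.63458554 -0.0896355   0.17960571] [1.79961495e+02 1.59191106e-02 9.32396940e+01] [ 0.21997986 -0.39695274 -0.00870095] 0.08514253953857702
0.63 [0.0, 384.0, 63.3, 40.7]
[ 0.3915158 -0.2753119  0.049    ]
0.57 [277.3, 87.1, 63.3, 220.3]
[ 0.63255883 -0.06760858  0.049     ]
to near ferrule: x -187.01316121566055 y -241.54026841783866
```

Request:
carry_out(
  series=[
    [-1,[-15,-20,0],-4.2],
    [-1,[-38,-50,0],-4.2],
    [-1,[-63,-80,0],-4.2],
    [-1,[-87,-112,0],-4.2],
    [-1,[-111,-144,0],-4.2],
  ],
)

```text
time_s: 17.83
tcp_pos: [0.4954, -0.209, 0.1767]
tool_rot: [-180.0, -0.0, 97.5]
wrist_force: [0.1, -0.7, -0.3]
finger_gap: 0.0854
```

```bash
python3 - <<'E'
from h import *
s=sense();print(s["tcp_pos"],s["tool_rot"])
p=s["tcp_pos"];yaw=np.radians(s["tool_rot"][2]);x=np.array([np.cos(yaw),np.sin(yaw)]);y=np.array([np.sin(yaw),-np.cos(yaw)])
T=np.array([.4015,-.2915]);d=T-p[:2];print("x",d@x*1e3,"y",d@y*1e3)
E
```

```text
[ 0.49535964 -0.20901149  0.17669197] [-1.79952982e+02 -6.18436117e-03  9.74945460e+01]
x -69.5415519902065 y -103.81694645849012
```

Request:
carry_out(
  series=[
    [-1,[-22,-33,0],0],
    [-1,[-46,-68,0],0],
    [-1,[-70,-104,0],0],
    [-1,[-70,-104,0],0],
    [-1,[-70,-104,0],0],
  ],
)

```text
time_s: 18.25
tcp_pos: [0.4007, -0.293, 0.1773]
tool_rot: [-180.0, -0.0, 97.1]
wrist_force: [-0.0, 1.3, -0.1]
finger_gap: 0.0853
```

```bash
python3 - <<'E'
from h import *
s=sense();print(s["tcp_pos"],s["tool_rot"],s["joints"])
c=get_calibration("wrist");im=read_camera("wrist");cv2.imwrite("pics/w12.png",im)
for q in masks_of("ferrule_a","wrist")[:3]:
    b=q["box"]; print(round(q["conf"],2),np.round(b)); m=q["region"]
    for r in range(int(b[1])+4,int(b[1]+b[3])-2,10):
        u=np.where(m[r])[0]
        if len(u): print(r,u.min(),u.max(),(u.min()+u.max())/2,onz("wrist",(u.min()+u.max())/2,r,.075,c).round(4)[:2],im[r,int(u.mean())].tolist())
E
```

```text
[ 0.40070875 -0.29299728  0.17727705] [-1.79975916e+02 -7.77064606e-03  9.71402020e+01] [  5.65713694  23.33124298  32.97929725 123.90477478 -20.46670475
  38.0251861   59.97376539]
0.64 [626.  40.  13.  46.]
44 639 639 639.0 [ 0.5813 -0.1538] [31, 33, 68]
54 636 639 637.5 [ 0.5825 -0.1593] [45, 45, 65]
64 634 639 636.5 [ 0.584  -0.1647] [51, 51, 63]
74 631 639 635.0 [ 0.5853 -0.1703] [50, 52, 63]
0.6 [277. 177.  66.  95.]
181 279 341 310.0 [ 0.3944 -0.2613] [32, 67, 91]
191 279 342 310.5 [ 0.3956 -0.268 ] [36, 104, 143]
201 279 341 310.0 [ 0.3961 -0.2749] [39, 98, 133]
211 278 341 309.5 [ 0.3966 -0.2819] [39, 96, 130]
221 280 342 311.0 [ 0.3985 -0.2888] [143, 140, 143]
231 280 341 310.5 [ 0.399  -0.2961] [141, 140, 142]
241 280 340 310.0 [ 0.3996 -0.3035] [126, 129, 139]
251 280 341 310.5 [ 0.4008 -0.3109] [135, 139, 143]
261 281 341 311.0 [ 0.4021 -0.3184] [117, 120, 126]
```

Request:
carry_out(
  series=[
    [-1,[0,-1.5,20],-0.3],
    [-1,[0,-1.5,55],-0.3],
    [-1,[0,-1.5,90],-0.3],
    [-1,[0,-1.5,118],-0.3],
    [-1,[0,-1.5,140],-0.3],
  ],
)

```text
time_s: 18.77
tcp_pos: [0.4026, -0.2895, 0.0348]
tool_rot: [-179.9, -0.1, 97.9]
wrist_force: [-0.5, -0.2, 0.4]
finger_gap: 0.0854
```

Request:
carry_out(
  series=[
    [-1,[0,0,15],0],
    [-1,[0,0,25],0],
    [-1,[0,0,31],0],
    [-1,[0,0,31],0],
    [-1,[0,0,31],0],
  ],
)

```text
time_s: 19.18
tcp_pos: [0.4021, -0.2913, 0.0066]
tool_rot: [180.0, -0.0, 97.8]
wrist_force: [0.6, 0.1, 0.0]
finger_gap: 0.0855
```

Request:
carry_out(
  series=[
    [0.2,[0,0,0],0],
    [0.2,[0,0,0],0],
    [0.2,[0,0,0],0],
    [0.2,[0,0,0],0],
    [0.2,[0,0,0],0],
  ],
  force=40,
)

```text
time_s: 19.6
tcp_pos: [0.4017, -0.2915, 0.0072]
tool_rot: [179.9, 0.0, 97.7]
wrist_force: [-1.2, 1.7, 9.6]
finger_gap: 0.0435
```

Request:
carry_out(
  series=[
    [1,[0,0,0],0],
    [1,[0,0,0],0],
    [1,[0,0,0],0],
    [1,[0,0,-3],0.3],
    [1,[0,0,-3],0.3],
  ],
  force=80,
)

```text
time_s: 20.02
tcp_pos: [0.4018, -0.2916, 0.01]
tool_rot: [180.0, 0.0, 97.4]
wrist_force: [0.1, -0.3, -2.6]
finger_gap: 0.0431
```

Request:
carry_out(
  series=[
    [1,[12,0,0],0],
    [1,[30,0,0],0],
    [1,[52,0,0],0],
    [1,[74,1,0],0],
    [1,[95,2,0],0],
  ],
)

```text
time_s: 20.43
tcp_pos: [0.3906, -0.1952, 0.0094]
tool_rot: [-180.0, -0.0, 97.5]
wrist_force: [0.0, -0.0, -2.4]
finger_gap: 0.0431
```

```bash
python3 - <<'E'
from h import *
s=sense();print(s["tcp_pos"],s["tool_rot"],s["joints"],s["wrist_force"])
E
```

```text
[ 0.39057762 -0.19524707  0.00936807] [-1.79968043e+02 -2.74758067e-02  9.74764392e+01] [ 12.85905539  36.71241604   9.11764977 137.52818101 -41.66598942
   8.20658669  69.04388986] [ 0.03839856 -0.01243427 -2.40364902]
```

Request:
carry_out(
  series=[
    [1,[4,4,-5],0],
    [1,[9,8,-8],0],
    [1,[16,11,-10],0],
    [1,[23,15,-12],0],
    [1,[28,25,-16],0],
  ],
)

```text
time_s: 20.85
tcp_pos: [0.4108, -0.1657, 0.0254]
tool_rot: [-179.9, -0.0, 97.3]
wrist_force: [0.5, -0.9, -2.4]
finger_gap: 0.0431
```

```bash
python3 - <<'E'
from h import *
s=sense();print(s["tcp_pos"],s["tool_rot"],s["joints"],s["wrist_force"])
E
```

```text
[ 0.41080998 -0.1656695   0.02535601] [-1.79891971e+02 -2.39103307e-02  9.73388085e+01] [  4.86832702  35.30459528  14.15705672 136.46731158 -41.79126951
  12.21242303  64.9951168 ] [ 0.46272922 -0.85488742 -2.40999392]
```

Request:
carry_out(
  series=[
    [1,[5,5,-15],0],
    [1,[10,15,-35],0],
    [1,[15,25,-55],0],
    [1,[35,40,-55],0],
    [1,[60,45,-55],0],
  ],
)

```text
time_s: 21.27
tcp_pos: [0.4527, -0.1011, 0.0817]
tool_rot: [179.7, 0.2, 97.4]
wrist_force: [1.2, 1.1, -2.7]
finger_gap: 0.0428
```

Request:
carry_out(
  series=[
    [1,[35,6,0],2],
    [1,[72,12,0],4],
    [1,[110,18,0],7.4],
    [1,[148,24,0],7.4],
    [1,[185,30,0],7.4],
  ],
)

```text
time_s: 21.68
tcp_pos: [0.4548, 0.0888, 0.0804]
tool_rot: [180.0, 0.0, 90.0]
wrist_force: [1.8, -0.5, -1.9]
finger_gap: 0.0431
```

```bash
python3 - <<'E'
from h import *
s=sense();print(s["tcp_pos"],s["tool_rot"],s["joints"],s["wrist_force"])
p=s["tcp_pos"];print((.1314-p[1])*1e3,(.4540-p[0])*1e3,(p[2]-.0235)*1e3)
E
```

```text
[0.45476719 0.08879913 0.08042699] [1.79974537e+02 5.93919633e-03 9.00238627e+01] [-40.74438136  32.42355564  33.13465529 132.83191242 -43.0616484
  25.40208218  28.2970767 ] [ 1.79907414 -0.48724967 -1.86564181]
42.60086676331245 -0.7671871067160274 56.926992344107326
```

Request:
carry_out(
  series=[
    [1,[10,-0.5,15],0],
    [1,[22,-0.5,35],0],
    [1,[34,-0.5,50],0],
    [1,[40,-0.5,58],0],
    [1,[40,-0.5,58],0],
  ],
)

```text
time_s: 22.1
tcp_pos: [0.4538, 0.1282, 0.021]
tool_rot: [-179.9, 0.0, 90.2]
wrist_force: [0.1, 0.6, -2.8]
finger_gap: 0.0432
```

```bash
python3 - <<'E'
from h import *
s=sense();print(s["tcp_pos"],s["tool_rot"],s["wrist_force"])
c=get_calibration("wrist");im=read_camera("wrist");cv2.imwrite("pics/w13.png",im)
a=im.copy()
def pl(P,col):
    q=np.array([proj("wrist",p,c) for p in P]).round().astype(int); cv2.polylines(a,[q],True,col,1)
my=s["tcp_pos"][1]+.0295; o=[(9.1,22),(22,9.1),(22,-9.1),(9.1,-22),(-9.1,-22),(-22,-9.1),(-22,9.1),(-9.1,22)]
pl([(s["tcp_pos"][0]+x/1e3,my,.075+z/1e3) for x,z in o],(0,255,255))
pl([(.4541-.014,.201,.075),(.4541+.014,.201,.075),(.4541+.014,.26,.075),(.4541-.014,.26,.075)],(255,255,0))
cv2.imwrite("pics/v13.png",cv2.resize(a[60:360,160:480],(640,600),interpolation=2))
E
```

```text
[0.45379098 0.12823271 0.02096564] [-1.79896394e+02  9.49907654e-03  9.01831280e+01] [ 0.13370677  0.55774308 -2.82441226]
```

View pics/v13.png

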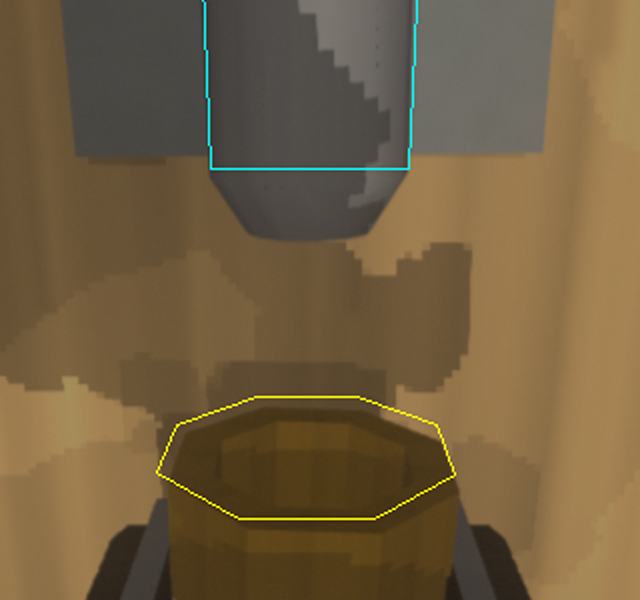

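Request:
carry_out(
  series=[
    [1,[12,-0.6,-2.5],0],
    [1,[24,-0.6,-2.5],0],
    [1,[35,-0.6,-2.5],0],
    [1,[44,-0.6,-2.5],0],
    [1,[52,-0.6,-2.5],0],
  ],
)

```text
time_s: 22.57
tcp_pos: [0.4534, 0.1769, 0.0252]
tool_rot: [180.0, 0.1, 90.0]
wrist_force: [-1.9, -7.9, -13.3]
finger_gap: 0.043
```

```bash
python3 - <<'E'
from h import *
s=sense();print(s["tcp_pos"],s["tool_rot"],s["wrist_force"],s["wrist_torque"])
E
```

```text
[0.453362   0.17687437 0.02522068] [1.79989968e+02 1.47832519e-01 8.99785954e+01] [ -1.85917337  -7.91035278 -13.32982935] [-1.52284373  0.20234668  0.06794233]
```

Request:
carry_out(
  series=[
    [1,[3,0,1.7],0],
    [1,[11,0,1.7],0],
    [1,[19,0,1.7],0],
    [1,[28,0,1.7],0],
    [1,[34,0,1.7],0],
  ],
)

```text
time_s: 22.98
tcp_pos: [0.4538, 0.214, 0.0232]
tool_rot: [-180.0, -0.0, 90.1]
wrist_force: [-1.7, -1.0, -4.1]
finger_gap: 0.0432
```

Request:
carry_out(
  series=[
    [1,[7,0,0],0],
    [1,[14,0,0],0],
    [1,[20,0,0],0],
    [1,[20,0,0],0],
    [1,[20,0,0],0],
  ],
)

```text
time_s: 23.4
tcp_pos: [0.4537, 0.2332, 0.0232]
tool_rot: [180.0, -0.0, 90.1]
wrist_force: [-1.0, -0.2, -2.9]
finger_gap: 0.0431
```

```bash
python3 - <<'E'
from h import *
s=sense();print(s["tcp_pos"],s["tool_rot"],s["wrist_force"],s["wrist_torque"])
c=get_calibration("wrist");im=read_camera("wrist");cv2.imwrite("pics/w14.png",im)
print([(r,im[r,315].tolist()) for r in range(280,400,5)])
for r in (280,300,320,340,360,380): print(r,onz("wrist",315,r,.0965,c)[1].round(4),end="; ")
E
```

```text
[0.45365247 0.23320228 0.02315381] [ 1.79997714e+02 -9.00978241e-03  9.01142982e+01] [-1.03099702 -0.1974437  -2.94981907] [0.15574351 0.18652313 0.01247887]
[(280, [110, 116, 121]), (285, [109, 115, 121]), (290, [109, 114, 120]), (295, [109, 115, 120]), (300, [109, 114, 119]), (305, [107, 113, 118]), (310, [107, 113, 118]), (315, [40, 76, 100]), (320, [39, 75, 99]), (325, [39, 85, 115]), (330, [44, 101, 136]), (335, [40, 90, 121]), (340, [39, 87, 116]), (345, [42, 87, 117]), (350, [40, 86, 116]), (355, [41, 87, 117]), (360, [41, 87, 117]), (365, [41, 87, 116]), (370, [41, 88, 117]), (375, [43, 88, 118]), (380, [46, 89, 119]), (385, [50, 91, 119]), (390, [124, 127, 136]), (395, [125, 128, 136])]
280 0.2727; 300 0.2668; 320 0.2607; 340 0.2544; 360 0.2479; 380 0.2411;
```

Request:
carry_out(
  series=[
    [1,[3,0,0],0],
    [1,[5,0,0],0],
    [1,[5,0,0],0],
    [-0.3,[5,0,0],0],
    [-0.6,[5,0,0],0],
  ],
)

```text
time_s: 23.87
tcp_pos: [0.4543, 0.2376, 0.0234]
tool_rot: [179.9, -0.0, 90.0]
wrist_force: [0.4, -0.2, -0.1]
finger_gap: 0.0663
```

Request:
carry_out(
  series=[
    [-0.6,[0,0,0],0],
    [-0.6,[0,0,0],0],
    [-0.6,[0,0,0],0],
    [-0.6,[-25,0,0],0],
    [-0.6,[-50,0,0],0],
  ],
)

```text
time_s: 24.28
tcp_pos: [0.4539, 0.1885, 0.023]
tool_rot: [180.0, -0.0, 90.3]
wrist_force: [-0.7, -0.8, 0.3]
finger_gap: 0.0684
```

Request:
carry_out(
  series=[
    [-0.6,[-14,0,0],0],
    [-0.6,[-14,0,0],0],
    [1,[-14,0,0],0],
    [1,[-14,0,0],0],
    [1,[-14,0,0],0],
  ],
  force=70,
)

```text
time_s: 24.7
tcp_pos: [0.4541, 0.1745, 0.0233]
tool_rot: [180.0, -0.0, 90.1]
wrist_force: [-0.4, -0.6, 5.5]
finger_gap: 0.0428
```

Request:
carry_out(
  series=[
    [1,[2,0,0],0],
    [1,[4,0,0],0],
    [1,[6,0,0],0],
    [1,[8,0,0],0],
    [1,[8,0,0],0],
  ],
)

```text
time_s: 25.12
tcp_pos: [0.4538, 0.1819, 0.0233]
tool_rot: [180.0, 0.0, 90.1]
wrist_force: [-0.3, -3.2, 7.5]
finger_gap: 0.043
```

Request:
carry_out(
  series=[
    [1,[1,0,0],0],
    [1,[2,0,0],0],
    [1,[3,0,0],0],
    [1,[4,0,0],0],
    [1,[4,0,0],0],
  ],
)

```text
time_s: 25.53
tcp_pos: [0.4538, 0.1854, 0.0233]
tool_rot: [180.0, 0.0, 90.1]
wrist_force: [-0.2, -5.4, 7.4]
finger_gap: 0.0433
```

```bash
python3 - <<'E'
from h import *
s=sense();print(s["tcp_pos"],s["tool_rot"],s["wrist_force"],s["wrist_torque"],s["finger_gap"])
c=get_calibration("wrist");im=read_camera("wrist");cv2.imwrite("pics/w15.png",im)
print([(r,im[r,308].tolist()) for r in range(100,200,4)])
for r in (100,120,140,160,180): print(r,onz("wrist",308,r,.0955,c)[1].round(4),end="; ")
E
```

```text
[0.45375479 0.1854132  0.02333129] [1.79980146e+02 4.20652843e-02 9.00567073e+01] [-0.20462883 -5.42503607  7.40236965] [-0.92360042  0.12072058  0.03245718] 0.043305465433313074
[(100, [29, 74, 102]), (104, [30, 75, 103]), (108, [28, 74, 102]), (112, [30, 75, 102]), (116, [30, 75, 102]), (120, [29, 75, 102]), (124, [30, 75, 102]), (128, [30, 75, 101]), (132, [31, 75, 102]), (136, [31, 75, 102]), (140, [33, 75, 103]), (144, [35, 76, 103]), (148, [37, 76, 103]), (152, [35, 76, 102]), (156, [36, 77, 103]), (160, [36, 75, 102]), (164, [43, 78, 103]), (168, [107, 109, 117]), (172, [107, 110, 118]), (176, [107, 110, 118]), (180, [106, 110, 117]), (184, [108, 110, 118]), (188, [108, 111, 118]), (192, [107, 110, 117]), (196, [108, 111, 117])]
100 0.27; 120 0.2656; 140 0.261; 160 0.2563; 180 0.2514;
```

Request:
carry_out(
  series=[
    [1,[2,0,0],0],
    [1,[5,0,0],0],
    [1,[8,0,0],0],
    [1,[10,0,0],0],
    [1,[10,0,0],0],
  ],
)

```text
time_s: 26.0
tcp_pos: [0.4538, 0.1952, 0.0235]
tool_rot: [180.0, 0.1, 90.0]
wrist_force: [-2.6, -6.1, 10.6]
finger_gap: 0.043
```

Request:
carry_out(
  series=[
    [1,[3,0,0],0],
    [1,[6,0,0],0],
    [1,[10,0,0],0],
    [1,[14,0,0],0],
    [1,[14,0,0],0],
  ],
)

```text
time_s: 26.42
tcp_pos: [0.4539, 0.2089, 0.0237]
tool_rot: [179.9, 0.1, 90.0]
wrist_force: [-1.3, -6.9, 15.2]
finger_gap: 0.0434
```

Request:
carry_out(
  series=[
    [1,[1,0,0],0],
    [1,[2,0,0],0],
    [1,[4,0,0],0],
    [1,[5,0,0],0],
    [1,[5,0,0],0],
  ],
)

```text
time_s: 26.83
tcp_pos: [0.4539, 0.213, 0.0237]
tool_rot: [179.9, 0.1, 90.0]
wrist_force: [-1.3, -9.4, 14.8]
finger_gap: 0.0429
```

Request:
carry_out(
  series=[
    [1,[1,0,0],0],
    [1,[2,0,0],0],
    [1,[3,0,0],0],
    [1,[4,0,0],0],
    [1,[4,0,0],0],
  ],
)

```text
time_s: 27.25
tcp_pos: [0.4539, 0.2169, 0.0237]
tool_rot: [179.9, 0.1, 90.0]
wrist_force: [-1.2, -10.2, 15.0]
finger_gap: 0.0434
```

```bash
python3 - <<'E'
from h import *
s=sense();print(s["tcp_pos"],s["wrist_force"],s["wrist_torque"])
E
```

```text
[0.45385158 0.21686577 0.0237453 ] [ -1.20588249 -10.19679392  15.04866556] [-2.07788039  0.28226134  0.02048237]
```

Request:
carry_out(
  series=[
    [1,[1,0,-0.5],0],
    [1,[2,0,-0.5],0],
    [1,[3,0,-0.5],0],
    [1,[3,0,-0.5],0],
    [1,[3,0,-0.5],0],
  ],
)

```text
time_s: 27.67
tcp_pos: [0.4537, 0.2173, 0.0238]
tool_rot: [179.9, 0.3, 89.9]
wrist_force: [0.5, -18.0, 9.0]
finger_gap: 0.0433
```

Request:
carry_out(
  series=[
    [1,[1,0,0],0],
    [1,[2,0,0],0],
    [1,[2,0,0],0],
    [1,[2,0,0],0],
    [1,[2,0,0],0],
  ],
)

```text
time_s: 28.08
tcp_pos: [0.4536, 0.2172, 0.0238]
tool_rot: [179.9, 0.4, 89.8]
wrist_force: [-0.0, -25.3, 11.1]
finger_gap: 0.0433
```

Request:
carry_out(
  series=[
    [1,[-12,0,0.5],0],
    [1,[-35,0,0.5],0],
    [1,[-65,0,0],0],
    [1,[-95,0,0],0],
    [1,[-125,0,0],0],
  ],
  force=80,
)

```text
time_s: 28.5
tcp_pos: [0.4542, 0.0992, 0.0236]
tool_rot: [180.0, -0.0, 90.2]
wrist_force: [0.8, -0.4, -2.7]
finger_gap: 0.0431
```

Request:
carry_out(
  series=[
    [1,[-20,0,0],0],
    [1,[-35,0,-5],0],
    [1,[-35,0,-30],0],
    [1,[-35,0,-60],0],
    [1,[-35,0,-60],0],
  ],
)

```text
time_s: 28.92
tcp_pos: [0.4553, 0.0639, 0.087]
tool_rot: [179.8, -0.1, 90.0]
wrist_force: [1.5, 1.4, -2.2]
finger_gap: 0.0432
```

```bash
python3 - <<'E'
from h import *
s=sense();print(s["tcp_pos"],s["tool_rot"],s["wrist_force"],s["finger_gap"])
p=s["tcp_pos"];d=np.array([.6346,.170])-p[:2];print("x",d[1]*1e3,"y",d[0]*1e3)
E
```

```text
[0.45527717 0.0638794  0.08696146] [ 1.79817612e+02 -6.25306685e-02  9.00320653e+01] [ 1.46804344  1.38567959 -2.17887733] 0.043200525163404585
x 106.12060018485217 y 179.3228281380861
```

Request:
carry_out(
  series=[
    [1,[0,25,0],-4.7],
    [1,[10,60,0],-4.7],
    [1,[30,92,0],-4.7],
    [1,[50,124,0],-4.7],
    [1,[70,155,0],-4.7],
  ],
)

```text
time_s: 29.33
tcp_pos: [0.6099, 0.1364, 0.0833]
tool_rot: [-180.0, -0.0, 94.9]
wrist_force: [0.8, 0.4, -2.0]
finger_gap: 0.0434
```

Request:
carry_out(
  series=[
    [1,[17,11,0],0],
    [1,[33,21,10],0],
    [1,[33,21,40],0],
    [1,[33,21,70],0],
    [1,[33,21,98],0],
  ],
)

```text
time_s: 29.75
tcp_pos: [0.6253, 0.1703, -0.0169]
tool_rot: [-179.9, -0.0, 94.9]
wrist_force: [0.6, -0.5, -2.2]
finger_gap: 0.0434
```

```bash
python3 - <<'E'
from h import *
s=sense();print(s["tcp_pos"],s["tool_rot"],s["wrist_force"],s["finger_gap"])
E
```

```text
[ 0.62532711  0.17027011 -0.01685971] [-1.79891031e+02 -2.49643298e-02  9.48876473e+01] [ 0.56057008 -0.5469321  -2.23834653] 0.043388747402898435
```

Request:
carry_out(
  series=[
    [1,[0,5,0],0],
    [1,[0,9,1],0],
    [1,[0,9,3],0],
    [1,[0,9,5],0],
    [1,[0,9,5],0],
  ],
)

```text
time_s: 30.17
tcp_pos: [0.6365, 0.1694, -0.0183]
tool_rot: [179.9, -0.0, 94.8]
wrist_force: [-0.0, 0.2, -2.2]
finger_gap: 0.0434
```

Request:
carry_out(
  series=[
    [1,[0,0,0.5],0],
    [1,[0,0,1],0],
    [1,[0,0,2],0],
    [1,[0,0,2],0],
    [1,[0,0,2],0],
  ],
)

```text
time_s: 30.58
tcp_pos: [0.636, 0.1692, -0.0212]
tool_rot: [180.0, -0.0, 94.8]
wrist_force: [-0.4, -0.1, -1.3]
finger_gap: 0.0431
```

Request:
carry_out(
  series=[
    [1,[0,0,1],0],
    [1,[0,0,2],0],
    [1,[0,0,2.5],0],
    [1,[0,0,2.5],0],
    [1,[0,0,2.5],0],
  ],
)

```text
time_s: 31.0
tcp_pos: [0.6362, 0.1692, -0.022]
tool_rot: [180.0, -0.1, 94.7]
wrist_force: [-5.3, 0.2, 15.9]
finger_gap: 0.0434
```

Contact with the tray floor; ease off, release and rise.

Request:
carry_out(
  series=[
    [1,[0,0,-1],0],
    [1,[0,0,-1.5],0],
    [-0.6,[0,0,-1.5],0],
    [-0.6,[0,0,-1.5],0],
    [-0.6,[0,0,-1.5],0],
  ],
)

```text
time_s: 31.42
tcp_pos: [0.6361, 0.1691, -0.0225]
tool_rot: [180.0, 0.0, 94.8]
wrist_force: [0.6, -0.2, 0.1]
finger_gap: 0.0685
```

Request:
carry_out(
  series=[
    [-0.6,[0,0,0],0],
    [-0.6,[0,0,0],0],
    [-0.6,[0,0,0],0],
    [-0.6,[0,0,-15],0],
    [-0.6,[0,0,-40],0],
  ],
)

```text
time_s: 31.83
tcp_pos: [0.6345, 0.1688, 0.0167]
tool_rot: [-179.8, 0.1, 94.7]
wrist_force: [-0.4, 0.1, 0.9]
finger_gap: 0.0683
```

Request:
carry_out(
  series=[
    [-0.8,[0,0,-30],0],
    [-1,[0,0,-60],0],
    [-1,[0,0,-95],0],
    [-1,[0,0,-130],0],
    [-1,[0,0,-170],0],
  ],
)

```text
time_s: 32.25
tcp_pos: [0.6351, 0.1688, 0.1898]
tool_rot: [-179.9, 0.0, 94.7]
wrist_force: [1.1, 0.6, 0.2]
finger_gap: 0.0852
```

Request:
carry_out(
  series=[
    [-1,[0,0,0],0],
    [-1,[0,0,0],0],
    [-1,[0,0,0],0],
    [-1,[0,0,0],0],
    [-1,[0,0,0],0],
  ],
)

```text
time_s: 32.67
tcp_pos: [0.6352, 0.1691, 0.1866]
tool_rot: [-179.9, 0.0, 94.8]
wrist_force: [0.1, 0.0, -0.2]
finger_gap: 0.0854
```

```bash
python3 - <<'E'
from h import *
s=sense();print(s["tcp_pos"],s["wrist_force"],s["finger_gap"])
im=read_camera("scene");a=cv2.resize(im[60:400,120:560],(776,600),interpolation=2);cv2.imwrite("pics/s16.png",a)
t=read_camera("top")
for q in masks_of("ferrule_a","top")[:3]:
    v,u=np.where(q["region"]);print(round(q["conf"],2),np.round(q["box"]),onz("top",u.mean(),v.mean(),.035).round(3))
E
```

```text
[0.63523826 0.16909913 0.1866157 ] [ 0.14116637  0.0042104  -0.19805773] 0.08535848973469362
0.62 [347. 217.  70.  25.] [ 0.634 -0.078  0.035]
0.57 [270. 219.  42.  20.] [0.64  0.14  0.035]
0.5 [143. 237.  23.  26.] [0.592 0.478 0.035]
```

View pics/s16.png

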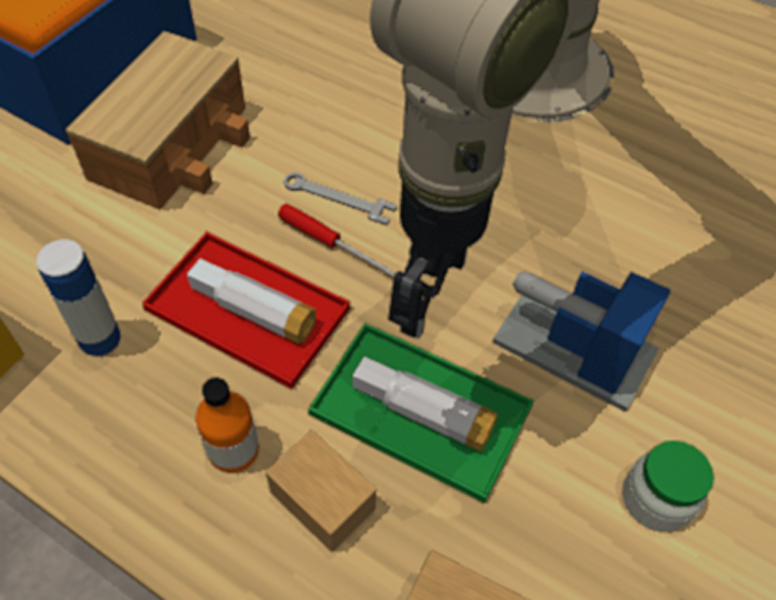

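Both ferrules lie flat in the middle of their trays. The rack is empty, the bystanders are where they were, and the arm is clear of everything.

```bash
python3 -c "
from rig import *
print(close_job())"
```

```text
the job is handed in; nothing more can be done
None
```

I gauged both ferrules, put each in its tray, and handed the job in at about 33 s of the 72 s allowed.

- **First ferrule (far hole):** it stopped with its mouth about 36 mm short of the blue face. It did not move under 23 N. I laid it in the red tray.
- **Second ferrule (near hole):** it slid on at about 10 N or less, until its mouth was at the face by my estimate (within about 2 mm). It then held still under 25 N. I laid it in the green tray.

**Last checks:** the final scene picture shows both ferrules flat and near the middle of their trays. It also shows the bystanders where they were and the gripper clear above. The wrist force was about zero. For the red-tray ferrule, the top-camera position agrees to about 1 cm with where I put it down. For the green-tray ferrule, the arm hid part of it from that camera. Its position therefore rests on the tool pose at release and the scene picture.

**What went wrong or disagreed:**
- **First grasp:** the fingers rode up over the ferrule and the wrist force reached about 103 N, under the 120 N limit. The fingertips turned out to be about 30 mm shorter than the reported tool position implies. I opened the gripper, corrected the depth and gripped again.
- **Setting down in the red tray:** I pressed the ferrule on the tray floor with about 44 N before easing off. The push went through the held ferrule, and no failure was reported.

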